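Probe a rivet through the guide hole

TASK

Disturbing nothing else on the counter, first slide the aluminium test plate along the counter, without picking it up, until its brass rivet is right under the hole of the blue guide stand. Then lift the orange-handled probe rod out of its wooden stand, lower it upright through the brass-lined guide hole without ever touching the guide or the plate, and finish while still holding it there: centred in the hole, still, its tip about half-way between the underside of the brass lining and the rivet.

Things in the scene. Friction and masses are not known exactly. Their poses are not given: they have to be found in the camera images.
- bore (a point): The vertical hole of the fixed blue guide stand: the point is on its axis at the lower end of the brass lining, 58 mm above the counter; z up. The hole is 26 mm wide and 18 mm long (58 to 76 mm above the counter); the lining is 36 mm across outside.
- guide: The fixed guide stand; origin on the counter straight under the hole, axes parallel to bore. A blue arm 56 mm wide (y), its faces 60 and 74 mm up, runs from 28 mm on the -x side of the hole to 137 mm on the +x side, where a pillar and a foot (100 mm wide, 80 to 150 mm beyond the hole) carry it; bolt heads reach 80 mm up.
- rivet (a point): Top centre of the brass rivet (12 mm across, 3 mm high) in the middle of the test plate, 23 mm above the counter. Axes are the plate's: x across (70 mm), y along (150 mm), z up. The plate starts on the guide's -y side, its +y end towards the guide, and passes crosswise under the arm.
- plate: The loose aluminium test plate, 70 x 150 x 20 mm (x, y, z), 0.3 to 0.55 kg, flat on the counter with a thin black panel on top; origin at the centre of its underside, axes as rivet.
- probe_grip (a point): Centre of the probe rod's round orange handle (24 mm across, 45 mm long), 127.5 mm above the rod's tip; grip it here from above. Below the handle is a steel flange 34 mm across and 5 mm thick (100 to 105 mm above the tip). In the stand the handle reaches from 120 to 165 mm above the counter.
- probe_tip (a point): Tip of the probe rod. z runs along the rod, from the tip to the handle. The steel stem is 10 mm across and 100 mm long.
- probe: The loose probe rod, 0.08 to 0.13 kg, 150 mm long in all; origin at its tip, axes as probe_tip.
- stand: Fixed wooden stand in which the probe rod hangs: origin at the centre of its underside, foot 80 x 80 mm, top 64 x 64 mm, 115 mm high. The stem hangs in a 20 mm hole in the middle of the 12 mm thick top, between side walls at +y and -y; the rod's flange rests on the top.
- spool_red: Bystander, loose: standing thread spool, red thread, 40 mm across, 60 mm high; origin at the centre of its underside.
- wax_tin: Bystander, loose: round gold tin, 62 mm across, 25 mm high; origin at the centre of its underside.
- jar_nails: Bystander, loose: jar with a lid, 60 mm across, 64 mm high; origin at the centre of its underside.

How it is judged:
By the outcome, as a careful person would: the job done as asked, in the order asked, and still so for the second after the job is handed in, while the arm keeps its last pose, push and grip.
It also fails if it takes over 64 s, if anything falls off the work surface, if the arm or the gripper's body presses on something with over 40 N, if the wrist force passes 120 N, or if a joint passes its speed limit or range.

ROBOT

A 6-joint arm with a two-finger parallel gripper is mounted at the origin on a cart in front of the work surface, level with it; the furniture and walls round the work are solid. World frame = base frame: x ahead of the robot, y to its left, z up, the work surface at z = 0. Lengths are in m, angles in rad, forces in N, time in s.
With the tool pointing down it reaches from about 0.35 to 0.975 m from the base axis. Payload 4.9 kg.
Tool frame: the origin (TCP) lies on the mounting face of the last link; the fingertips stand 173 mm ahead of it and the grasp point (between the pads) lies 155 mm ahead of it; x points along the fingers, z is the direction in which the jaws open and shut, and the axes are right-handed (so a half turn about x gives the same grasp; the last joint's range is limited). The gripper opens to 85 mm and grips with 20 to 120 N. Pads are 22 mm wide; open, the fingers measure 114 mm over their backs; the gripper's body (76 mm by 85 mm) begins 54 mm behind the grasp point. The pads swing forward as they close: fully open they stand 13 mm farther back than shut.
Start: joints at [1.097, 0.053, 1.613, -0, 1.476, -0.119], TCP at [0.217, 0.586, 0.405] pointing down, gripper open.
Joint ranges: [-3.01, 3.01], [-1.01, 2.22], [0.06, 2.58], [-1.02, 4.17], [0.09, 2.62], [-3.14, 3.14]. Speed limits (rad/s): [2.57, 2.57, 3.14, 3.14, 3.14, 3.14].

INTERFACE

Orientations are given as a rotation vector (axis times angle).
In Python, from station import get_obs, get_image, get_calibration, finish_job, look_for, masks_of, tip_of gives the robot as it stands.
- The arm moves only by the tool carry_out, never from a script. Its argument "increments" is a list of rows, each a list of 3 entries, a list of its own where there are three numbers: the turn, a rotation vector about the world's x, y, z in units of 0.1 rad (1.0 is 0.1 rad), then the shift along the world's x, y, z in units of 20 mm (1.0 is 20 mm), then the opening, from 0 (shut) to 1 (fully open). A call has 1 to 8 rows; each row shifts and turns the pose as measured when the row begins; what a row does not reach is not made up. A row lasts 1/10 s, in which the tool goes at most 50 mm and 8.59 degrees, less where a joint would pass 70% of its speed; a pose out of reach is approached as far as the arm can. A call with a number of a shift or a turn outside -1 to 1 is refused whole. A call with a gripper value outside its range is refused whole. The fingers move at their own pace and stop on an object; "squeeze" is the grip in N (left out, the last holds). Time passes only in rows, so rows that do not move let the fingers close. It gives the time, the measured TCP pose, the force and the opening at its end, in the units of the state.
- get_obs(): the state, without advancing time (a new reading comes with each control period).
- get_image(name): name is "side" or "top" or "wrist"; returns (picture, depth): 480x640x3 uint8, blue, green, red; 480x640 float32, m along the optical axis (not along the pixel's ray), 0 where there is no reading.
- get_calibration(name): a dict with "fx", "fy", "cx", "cy" (pixels), "position" and "orientation" of the camera in the world. Camera axes: x right, y down, z forward; pixel columns grow to the right and rows downward; lengths in m; the calibration is good to about 2 mm. A picture is of the moment at which its call begins: read the wrist's pose just before it. get_calibration takes no time and is no camera call; for the wrist camera it gives the pose at the moment of the call.
- finish_job(): hands the job in, once; it reports no verdict.
Trained networks look in the newest picture that a camera, given by its name, has taken for a name from the list of things; names that differ only in an ending like _2 or _b are one class to them, and where a whole thing is asked for, a point or a joint stands for the part that bears it (a point fixed in the world has none). Each returns a list of dicts, best first, with "p" (0 to 1); they miss things now and then, are a little off and sometimes report something else, mostly with a low value. They report only what shows in the picture. A call takes as long as a camera call.
- look_for(camera, query): "centre" ([column, row] in pixels, amid what is visible of it).
- masks_of(camera, query): "region" (480x640 bool, what is visible of it) and "centre" ([column, row] in pixels, amid what is visible of it).
- tip_of(camera, query): "centre" ([column, row] in pixels: a listed point, or the origin of a listed thing).
The state is a dict: "t": time; "q": joint angles; "dq": joint speeds; "effort": joint torques, N m; "tool_pos": TCP position; "tool_rot": TCP orientation; "contact_force": force on the tool from outside, world axes, zero at the start; "wrist_torque": the same for the moment, N m; "opening": finger opening in m.
Only numpy, scipy, OpenCV 4.12 (cv2) and the standard library are available. Lean on these libraries where they do the work, as an engineer would, in place of code of your own. Each camera call takes 0.05 s, during which the arm holds its last target.

## Working session

There is one attempt and no reset: what is moved stays moved. The work goes in short steps, Python scripts to look and compute and a tool call to move; the robot and the scene stay as the last step left them, time stands still between calls to the robot, and variables do not carry over. Pictures are saved under pics/ and viewed, and the job is handed in when it is done.

Besides the shell and the picture viewer there is one more tool, called after ">>>" as a command line: name --argument value ..., lists and objects as JSON in quotes. carry_out: Moves the arm, as the interface text tells. Shifts and turns lie within -1 to 1; 1 stands for 20 mm of shift or 0.1 rad of turn. Its arguments: {"type":"object","properties":{"increments":{"type":"array","items":{"type":"array"}},"squeeze":{"type":"number"}},"required":["increments"]}

```bash
ls; mkdir -p pics
cat > h.py <<'E'
import numpy as np, cv2
from station import *
from scipy.spatial.transform import Rotation as R
def cal(n):
    c=get_calibration(n); o=np.array(c["orientation"],float)
    M=o if o.shape==(3,3) else R.from_rotvec(o).as_matrix() if o.size==3 else R.from_quat(o).as_matrix()
    return c,M,np.array(c["position"])
def ray(n,px,z=None,C=None):
    c,M,p=C or cal(n); d=M@np.array([(px[0]-c["cx"])/c["fx"],(px[1]-c["cy"])/c["fy"],1.])
    return p+d*((z-p[2])/d[2])
def proj(n,P,C=None):
    c,M,p=C or cal(n); q=M.T@(np.array(P)-p); return np.array([c["cx"]+c["fx"]*q[0]/q[2],c["cy"]+c["fy"]*q[1]/q[2]])
def cloud(n,dep,C=None):
    c,M,p=C or cal(n); v,u=np.mgrid[0:480,0:640]
    P=np.stack([(u-c["cx"])/c["fx"]*dep,(v-c["cy"])/c["fy"]*dep,dep],-1); return P@M.T+p
E
python3 - <<'E'
from h import *
np.set_printoptions(precision=4,suppress=True)
print(get_obs())
for n in("top","side","wrist"):
    c=get_calibration(n);print(n,c)
    im,d=get_image(n);cv2.imwrite(f"pics/{n}0.png",im);np.save(f"pics/{n}0.npy",d)
E
```

```text
pics
{'t': 0.0, 'q': array([ 1.097 ,  0.0534,  1.6143, -0.    ,  1.476 , -0.119 ]), 'dq': array([-0.0005, -0.0008, -0.0008,  0.    , -0.0004, -0.0005]), 'effort': array([ -0.0027, -39.3722, -37.0154,  -0.0005,   0.0074,   0.    ]), 'tool_pos': array([0.217 , 0.5858, 0.4035]), 'tool_rot': array([-0.945 ,  1.3583,  0.9434]), 'contact_force': array([-0.2387, -0.3164,  0.0466]), 'wrist_torque': array([-0.0278, -0.0054,  0.0339]), 'opening': 0.08527935714175769}
top {'fx': 443.3665652654219, 'fy': 443.3665652654219, 'cx': 325.5705639165873, 'cy': 239.64911058606555, 'position': array([0.2471, 0.2402, 1.2677]), 'orientation': array([-2.1983,  1.9967, -0.2201])}
side {'fx': 528.7013909387248, 'fy': 528.7013909387248, 'cx': 322.98318406712315, 'cy': 229.7301643941355, 'position': array([ 0.2667, -0.6702,  0.6353]), 'orientation': array([-2.068 ,  0.2584, -0.1368])}
wrist {'fx': 353.26981757452205, 'fy': 353.26981757452205, 'cx': 316.978844964593, 'cy': 244.47299729212318, 'position': array([0.1442, 0.6131, 0.3744]), 'orientation': array([2.3604, 1.6443, 0.2539])}
```

View pics/top0.png

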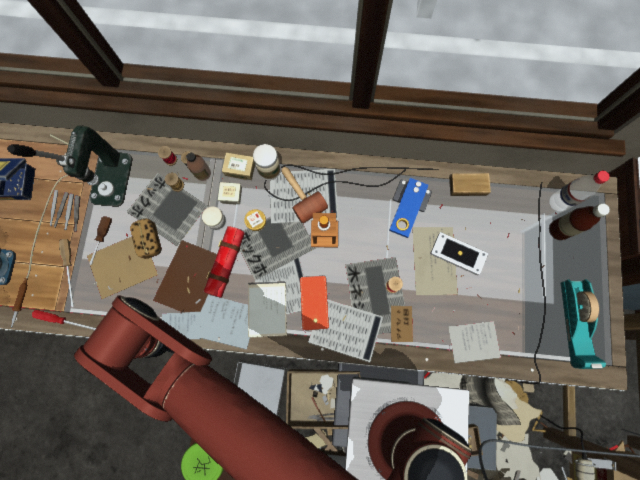

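View pics/side0.png

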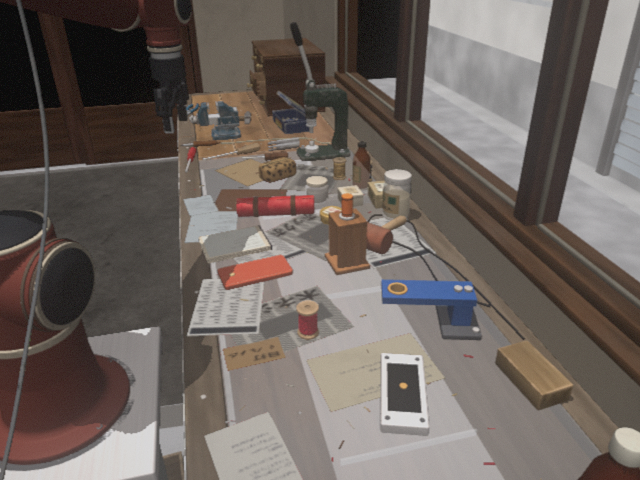

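View pics/wrist0.png

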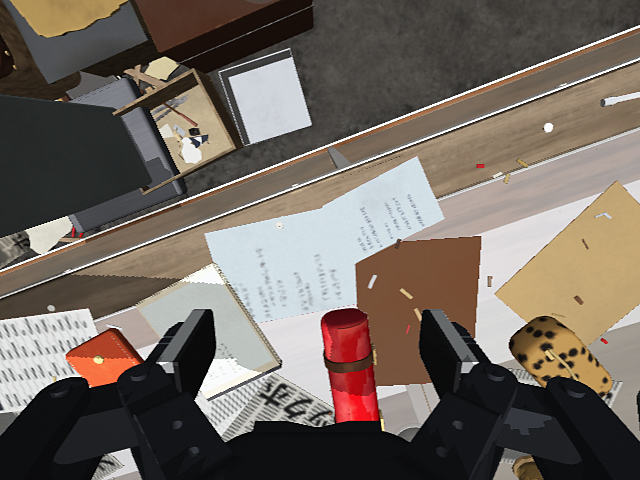

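Run:
```python
from h import *
np.set_printoptions(precision=4,suppress=True)
Z=dict(bore=.058,guide=0,rivet=.023,plate=0,probe_grip=.1425,stand=0,spool_red=0,wax_tin=0,jar_nails=0)
for n in("top","side"):
    C=cal(n)
    for k,z in Z.items():
        r=tip_of(n,k)[:2]
        print(n,k,[(np.round(a["centre"],1),round(a["p"],2),ray(n,a["centre"],z,C)[:2]) for a in r])
    # depth clouds
    P=cloud(n,np.load(f"pics/{n}0.npy"),C)
    for k in("plate","guide","probe","stand"):
        m=masks_of(n,k)
        if m:
            Q=P[m[0]["region"]];Q=Q[np.isfinite(Q).all(1)]
            print(n,k,m[0]["p"],len(Q),Q.min(0),Q.max(0)); np.save(f"pics/m_{n}_{k}.npy",m[0]["region"])
            if k=="plate":
                t=Q[abs(Q[:,2]-.02)<.012]; print("plate med z",np.median(t[:,2]),cv2.minAreaRect((t[:,:2]*1000).astype(np.float32)))
                # via pixel mask at z=.02
                v,u=np.where(m[0]["region"]); X=np.array([ray(n,(a,b),.02,C)[:2] for a,b in zip(u,v)]);print("rect",cv2.minAreaRect((X*1000).astype(np.float32)))
    print(np.median(P[...,2][200:350,200:500]))
```

```text
top bore [(array([401.3, 223.3]), 0.75, array([0.5843, 0.0593]))]
top guide [(array([398.3, 234.3]), 0.69, array([0.5663, 0.0574])), (array([458. , 251.6]), 0.66, array([ 0.5312, -0.1187]))]
top rivet [(array([458.9, 254.4]), 0.64, array([ 0.5182, -0.115 ]))]
top plate [(array([457. , 252.6]), 0.72, array([ 0.528 , -0.1159]))]
top probe_grip [(array([322., 225.]), 0.57, array([0.5363, 0.2784]))]
top stand [(array([325.9, 230.9]), 0.85, array([0.5562, 0.2701]))]
top spool_red [(array([390.2, 286.9]), 0.47, array([0.4096, 0.0712]))]
top wax_tin [(array([253.3, 219.8]), 0.61, array([0.5692, 0.4873]))]
top jar_nails [(array([217.4, 218. ]), 0.83, array([0.5645, 0.5939])), (array([325.2, 234.3]), 0.6, array([0.5457, 0.2712]))]
top plate 0.69 1328 [ 0.2471 -0.1963 -0.005 ] [0.578  0.2402 1.2677]
plate med z 0.019218215621434 ((523.6619262695312, -117.24165344238281), (150.76527404785156, 70.71981048583984), 70.4344253540039)
rect ((522.0421752929688, -114.830810546875), (152.03041076660156, 75.25860595703125), 71.44345092773438)
top guide 0.56 1424 [ 0.2471 -0.0308 -0.0042] [0.7334 0.2402 
[... 687 characters left out ...]
.66, array([0.5711, 0.484 ])), (array([347.4, 207.2]), 0.51, array([0.6248, 0.5352]))]
side jar_nails [(array([318.9, 201.4]), 0.62, array([0.5598, 0.589 ]))]
side plate 0.85 3784 [ 0.2667 -0.6702 -0.0023] [ 0.5913 -0.0246  0.6353]
plate med z 0.02052421550241801 ((523.8316040039062, -118.43610382080078), (153.0181427001953, 69.81773376464844), 70.66851043701172)
rect ((520.23681640625, -124.90687561035156), (167.85635375976562, 74.26300048828125), 70.368408203125)
side guide 0.97 3583 [ 0.2667 -0.6702 -0.0024] [0.767  0.1926 0.6353]
side probe 0.55 311 [ 0.2667 -0.6702  0.0125] [0.6363 0.5577 0.6353]
side stand 0.81 2212 [ 0.2667 -0.6702  0.0004] [0.6035 0.3329 0.6353]
0.0015111379258568869
```

Run:
```python
import cv2
a=cv2.imread("pics/top0.png")[150:290,290:500];cv2.imwrite("pics/tz.png",cv2.resize(a,None,fx=3.8,fy=3.8,interpolation=cv2.INTER_CUBIC))
a=cv2.imread("pics/side0.png")[170:450,290:590];cv2.imwrite("pics/sz.png",cv2.resize(a,None,fx=2.1,fy=2.1,interpolation=cv2.INTER_CUBIC))
```

```text
(no output)
```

View pics/tz.png

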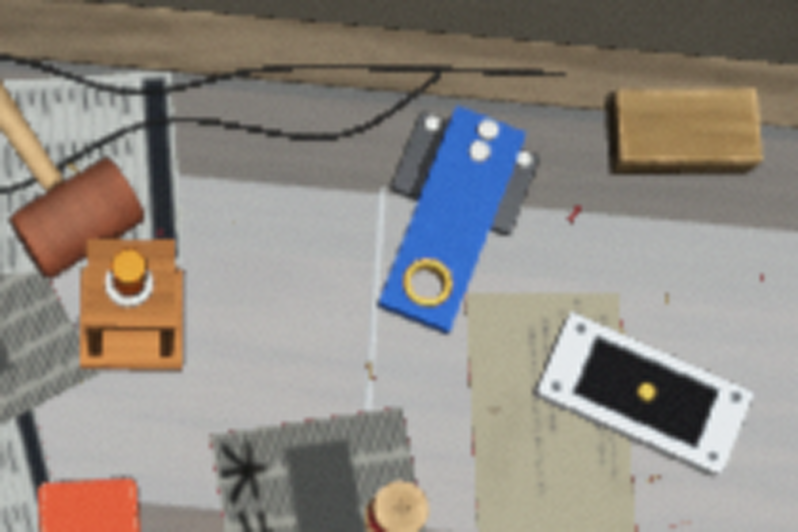

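View pics/sz.png

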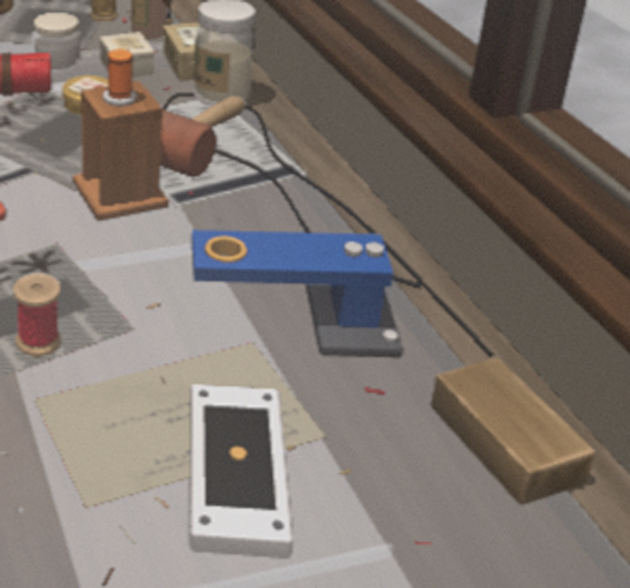

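```bash
cat > fit.py <<'E'
from h import *
np.set_printoptions(precision=4,suppress=True)
def brass(im,box):
    u0,v0,u1,v1=box; h=cv2.cvtColor(im[v0:v1,u0:u1],cv2.COLOR_BGR2HSV)
    return cv2.inRange(h,(10,110,90),(35,255,255))
def blobs(n,im,box,z):
    m=brass(im,box);k,l,s,c=cv2.connectedComponentsWithStats(m)
    out=[]
    for i in range(1,k):
        if s[i,4]>8:
            x,y,w,hh=s[i,:4]; ctr=(box[0]+x+(w-1)/2,box[1]+y+(hh-1)/2)
            out.append((s[i].tolist(),ctr,(c[i]+box[:2]),ray(n,ctr,z)))
    return out
def rect(n,im,box,fn,z):
    pass
E
python3 - <<'E'
from fit import *
for n,bh,br in(("top",(385,205,420,240),(450,243,470,263)),("side",(380,278,415,305),(395,378,412,394))):
    im=cv2.imread(f"pics/{n}0.png"); d=np.load(f"pics/{n}0.npy")
    print(n,"hole");[print(b) for b in blobs(n,im,bh,.076)]
    print(n,"riv");[print(b) for b in blobs(n,im,br,.023)]
    P=cloud(n,d); hsv=cv2.cvtColor(im,cv2.COLOR_BGR2HSV)
    b=cv2.inRange(hsv,(105,120,60),(125,255,255))>0
    m=b&(abs(P[...,2]-.074)<.004)&(np.hypot(P[...,0]-.6,P[...,1]-.05)<.2)
    print("arm",m.sum(),P[m][:,2].mean(),cv2.minAreaRect((P[m][:,:2]*1000).astype(np.float32)))
    # stand top
    m=(abs(P[...,2]-.115)<.004)&(np.hypot(P[...,0]-.55,P[...,1]-.27)<.07)
    print("standtop",m.sum(),cv2.minAreaRect((P[m][:,:2]*1000).astype(np.float32)))
    m=(P[...,2]>.125)&(P[...,2]<.18)&(np.hypot(P[...,0]-.55,P[...,1]-.27)<.05)
    Q=P[m];print("handle",m.sum(),Q.min(0),Q.max(0),Q.mean(0)); t=Q[Q[:,2]>.160]; print(len(t),t.mean(0) if len(t) else 0)
o=get_obs(); print(R.from_rotvec(o["tool_rot"]).as_matrix())
E
```

```text
top hole
([12, 14, 12, 11, 48], (np.float64(402.5), np.float64(224.0)), array([402.6667, 223.3542]), array([0.5776, 0.0585, 0.076 ]))
top riv
([8, 8, 5, 5, 19], (np.float64(460.0), np.float64(253.0)), array([459.7895, 252.6316]), array([ 0.5226, -0.118 ,  0.023 ]))
arm 803 0.07331283384230629 ((630.9146118164062, 43.338436126708984), (56.13790512084961, 164.95545959472656), 73.0016860961914)
standtop 375 ((546.2869262695312, 275.5753173828125), (63.9764289855957, 61.81973648071289), 5.206623077392578)
handle 98 [0.534  0.2637 0.1251] [0.5562 0.2894 0.1691] [0.5427 0.2758 0.1569]
64 [0.5451 0.2754 0.164 ]
side hole
([8, 5, 19, 11, 89], (np.float64(397.0), np.float64(288.0)), array([397.2921, 288.4944]), array([0.5782, 0.0575, 0.076 ]))
side riv
([5, 5, 7, 6, 35], (np.float64(403.0), np.float64(385.5)), array([403.0286, 385.1714]), array([ 0.5242, -0.1188,  0.023 ]))
arm 1211 0.07439052085054582 ((630.3160400390625, 41.24822235107422), (57.75490188598633, 162.88160705566406), 73.00099182128906)
standtop 392 ((546.5584716796875, 274.05084228515625), (65.76688385009766, 68.3599624633789), 4.401135444641113)
handle 239 [0.5327 0.2595 0.1256] [0.5573 0.2875 0.1671] [0.543  0.2688 0.1491]
71 [0.5441 0.2723 0.1641]
[[ 0.     -0.9377  0.3474]
 [ 0.      0.3474  0.9377]
 [-1.     -0.      0.    ]]
```

>>> carry_out --increments '[[[0, 0, -1], [0.3, -0.95, 0], 1], [[0, 0, -1], [0.3, -0.95, 0], 1], [[0, 0, -1], [0.3, -0.95, 0], 1], [[0, 0, -1], [0.3, -0.95, 0], 1], [[0, 0, -1], [0.3, -0.95, 0], 1], [[0, 0, -1], [0.3, -0.95, 0], 1], [[0, 0, -1], [0.3, -0.95, 0], 1], [[0, 0, -1], [0.3, -0.95, 0], 1]]' --squeeze 20

```text
t: 2.25
tool_pos: [0.2655, 0.4301, 0.4047]
tool_rot: [-0.303, 1.548, 0.304]
contact_force: [0.2, 0.7, -0.6]
opening: 0.0855
```

>>> carry_out --increments '[[[0, 0, -1], [0.3, -0.95, 0], 1], [[0, 0, -1], [0.3, -0.95, 0], 1], [[0, 0, -1], [0.3, -0.95, 0], 1], [[0, 0, -1], [0.3, -0.95, 0], 1], [[0, 0, -1], [0.3, -0.95, 0], 1], [[0, 0, -1], [0.3, -0.95, 0], 1], [[0, 0, -1], [0.3, -0.95, 0], 1], [[0, 0, -0.5], [0.3, -0.95, 0], 1]]'

```text
t: 3.05
tool_pos: [0.3142, 0.2716, 0.4059]
tool_rot: [0.311, 1.544, -0.308]
contact_force: [1.8, 0.1, -0.1]
opening: 0.0856
```

>>> carry_out --increments '[[[0, 0, 0], [0.3, -0.95, 0], 1], [[0, 0, 0], [0.3, -0.95, 0], 1], [[0, 0, 0], [0.3, -0.95, 0], 1], [[0, 0, 0], [0.3, -0.95, 0], 1], [[0, 0, 0], [0.3, -0.95, 0], 1], [[0, 0, 0], [0.3, -0.95, 0], 1], [[0, 0, 0], [0.3, -0.95, 0], 1], [[0, 0, 0], [0.3, -0.95, 0], 1]]'

```text
t: 3.85
tool_pos: [0.3627, 0.1129, 0.4074]
tool_rot: [0.313, 1.54, -0.306]
contact_force: [-0.1, 0.2, -0.2]
opening: 0.0855
```

>>> carry_out --increments '[[[0, 0, 0], [0.3, -0.95, 0], 1], [[0, 0, 0], [0.3, -0.95, 0], 1], [[0, 0, 0], [0.3, -0.95, 0], 1], [[0, 0, 0], [0.3, -0.95, 0], 1], [[0, 0, 0], [0.3, -0.95, 0], 1], [[0, 0, 0], [0.3, -0.95, 0], 1], [[0, 0, 0], [0.3, -0.95, 0], 1], [[0, 0, 0], [0.3, -0.95, 0], 1]]'

```text
t: 4.65
tool_pos: [0.4111, -0.0459, 0.409]
tool_rot: [0.314, 1.534, -0.306]
contact_force: [0.7, 0.9, -0.6]
opening: 0.0855
```

>>> carry_out --increments '[[[0, 0, 0], [0.3, -0.95, 0], 1], [[0, 0, 0], [0.3, -0.95, 0], 1], [[0, 0, 0], [0.3, -0.95, 0], 1], [[0.94, -0.33, 0], [0.3, -0.95, -0.5], 1], [[0.94, -0.33, 0], [0.3, -0.95, -1], 1], [[0.94, -0.33, 0], [0.3, -0.95, -1], 1], [[0.94, -0.33, 0], [0.3, -0.95, -1], 1], [[0.38, -0.13, 0], [0.3, -0.95, -1], 1]]'

```text
t: 5.45
tool_pos: [0.4611, -0.2049, 0.3228]
tool_rot: [0.655, 1.426, 0.048]
contact_force: [1.2, -0.5, -0.5]
opening: 0.0854
```

```bash
cat > plan.py <<'E'
from fit import *
def tgt(riv,yaw,tilt,back=.060,h=.009,L=.164):
    y=np.array([-np.sin(yaw),np.cos(yaw),0]);x=np.array([np.cos(yaw),np.sin(yaw),0])
    tx=np.sin(tilt)*y+np.array([0,0,-np.cos(tilt)])
    tcp=np.array([riv[0],riv[1],0])-back*y+[0,0,h]-L*tx
    tz=x; ty=np.cross(tz,tx); return tcp,np.stack([tx,ty,tz],1)
def delta(tcp,M):
    o=get_obs(); Mc=R.from_rotvec(o["tool_rot"]).as_matrix()
    print("q",o["q"],"F",o["contact_force"],"open",o["opening"],"t",o["t"])
    print("shift units",(tcp-o["tool_pos"])/.02,"turn units",R.from_matrix(M@Mc.T).as_rotvec()/.1)
E
python3 - <<'E'
from plan import *
delta(*tgt((.5235,-.1183),np.radians(-19.5),np.radians(25)))
im,d=get_image("wrist");cv2.imwrite("pics/w1.png",im)
E
```

```text
q [-0.6579 -0.1558  1.9727  0.448   1.4612 -0.3389] F [ 1.1716 -0.4674 -0.4529] open 0.08542634724480906 t 5.45
shift units [ 0.9599 -1.7668 -8.2579] turn units [-0.2254  0.1029  0.5975]
```

View pics/w1.png

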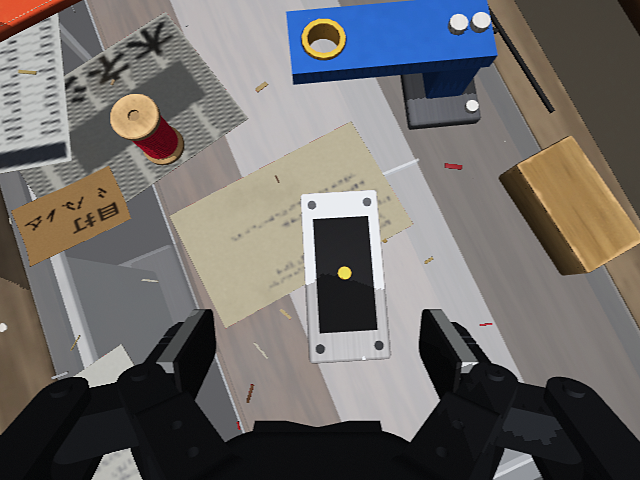

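Run:
```python
from fit import *
im=cv2.imread("pics/w1.png")
for b in blobs("wrist",im,(335,262,355,282),.023): print(b)
for b in blobs("wrist",im,(295,15,352,62),.076): print(b)
for p in((303,194),(376,190),(390,357),(311,361)): print(ray("wrist",p,.02))
```

```text
([2, 4, 15, 14, 151], (np.float64(344.0), np.float64(272.5)), array([344.245 , 272.3709]), array([ 0.5226, -0.1177,  0.023 ]))
([7, 4, 44, 40, 707], (np.float64(323.5), np.float64(38.5)), array([323.7242,  37.9109]), array([0.5769, 0.0558, 0.076 ]))
[ 0.5173 -0.0385  0.02  ]
[ 0.5792 -0.0609  0.02  ]
[ 0.5299 -0.1976  0.02  ]
[ 0.4676 -0.1747  0.02  ]
```

>>> carry_out --increments '[[[-0.1, 0.05, 0.3], [0.45, -0.9, 0], 1], [[-0.1, 0.05, 0.3], [0.45, -0.85, -0.5], 1], [[0, 0, 0], [0, 0, -1], 1], [[0, 0, 0], [0, 0, -1], 1], [[0, 0, 0], [0, 0, -1], 1], [[0, 0, 0], [0, 0, -1], 1], [[0, 0, 0], [0, 0, -1], 1], [[0, 0, 0], [0, 0, 0], 1]]'

```text
t: 6.3
tool_pos: [0.4795, -0.2432, 0.207]
tool_rot: [0.595, 1.46, 0.072]
contact_force: [-0.8, -0.1, -0.1]
opening: 0.0854
```

Run:
```python
from plan import *
delta(*tgt((.523,-.118),np.radians(-19.7),np.radians(25)))
im,d=get_image("wrist");cv2.imwrite("pics/w2.png",im);np.save("pics/w2.npy",d)
```

```text
q [-0.6866  0.0908  1.9457  0.4211  1.2907 -0.5   ] F [-0.7664 -0.079  -0.1213] open 0.08535845350362557 t 6.3
shift units [-0.0068  0.1753 -2.4675] turn units [ 0.0152 -0.0664 -0.0245]
```

View pics/w2.png

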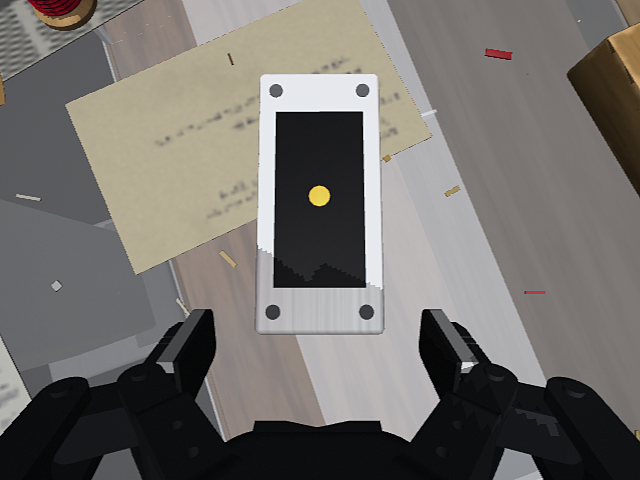

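Run:
```python
from fit import *
d=np.load("pics/w2.npy");o=get_obs();M=R.from_rotvec(o["tool_rot"]).as_matrix()
P=(cloud("wrist",d)-o["tool_pos"])@M
for v,u in((312,205),(314,212),(330,208),(350,205),(312,430),(314,424),(330,428),(325,190),(325,445)): print(v,u,d[v,u],P[v,u])
m=(d>0)&(d<.25); m[:, :100]=0;m[:,540:]=0
print(P[m][:,0].max(), np.percentile(P[m][:,0],[95,99]))
```

```text
312 205 0.13784987 [ 0.1527  0.0119 -0.0435]
314 212 0.14472999 [ 0.1586  0.0078 -0.0429]
330 208 0.13918944 [ 0.1517  0.0045 -0.0428]
350 205 0.13504818 [ 0.1458 -0.0006 -0.0426]
312 430 0.13785094 [0.1528 0.0119 0.0443]
314 424 0.14035562 [0.1548 0.01   0.0427]
330 428 0.13659628 [0.1495 0.0059 0.0431]
325 190 0.12853308 [ 0.1429  0.0119 -0.046 ]
325 445 0.12816913 [0.1427 0.0122 0.0466]
0.30338211389206954 [0.2934 0.2994]
```

>>> carry_out --increments '[[[0, 0, 0], [0, 0.1, -1], 1], [[0, -0.05, 0], [0, 0.1, -0.9], 1], [[0, 0, 0], [0, 0, -0.5], 1], [[0, 0, 0], [0, 0, 0], 1]]'

```text
t: 6.75
tool_pos: [0.4831, -0.241, 0.1665]
tool_rot: [0.586, 1.445, 0.071]
contact_force: [0.9, -0.2, 0.6]
opening: 0.0857
```

Run:
```python
from plan import *
delta(*tgt((.523,-.118),np.radians(-19.7),np.radians(25)))
```

```text
q [-0.68    0.1585  1.9534  0.4393  1.2047 -0.5377] F [ 0.9012 -0.1565  0.5964] open 0.08566578145707511 t 6.75
shift units [-0.1824  0.0639 -0.4422] turn units [ 0.0966  0.0946 -0.03  ]
```

>>> carry_out --increments '[[[0.05, 0.05, 0], [-0.15, 0.05, -0.4], 1], [[0, 0, 0], [0, 0, 0], 1]]'

```text
t: 6.95
tool_pos: [0.4808, -0.2406, 0.1602]
tool_rot: [0.589, 1.448, 0.073]
contact_force: [0.6, -0.7, -0.6]
opening: 0.0855
```

Run:
```python
from plan import *
delta(*tgt((.523,-.118),np.radians(-19.7),np.radians(25)))
```

```text
q [-0.6822  0.1659  1.9583  0.4409  1.1985 -0.5438] F [ 0.6151 -0.6831 -0.6425] open 0.08550530227618686 t 6.95
shift units [-0.0678  0.0425 -0.1307] turn units [ 0.0632  0.0664 -0.0328]
```

>>> carry_out --increments '[[[0, 0, 0], [0, 0, 0], 0.7], [[0, 0, 0], [0, 0, 0], 0.7], [[0, 0, 0], [0, 0, 0], 0.6], [[0, 0, 0], [0, 0, 0], 0.6], [[0, 0, 0], [0, 0, 0], 0.6], [[0, 0, 0], [0, 0, 0], 0.6]]' --squeeze 25

```text
t: 7.55
tool_pos: [0.4809, -0.2409, 0.1613]
tool_rot: [0.588, 1.447, 0.072]
contact_force: [1.0, -0.1, -1.2]
opening: 0.0691
```

Run:
```python
from plan import *
delta(*tgt((.523,-.118),np.radians(-19.7),np.radians(25)))
im,d=get_image("wrist");cv2.imwrite("pics/w3.png",im)
for b in blobs("wrist",im,(270,100,370,300),.023): print(b)
```

```text
q [-0.6824  0.1643  1.9578  0.4399  1.1993 -0.5434] F [ 0.9867 -0.0812 -1.1615] open 0.06910163305741131 t 7.55
shift units [-0.073   0.0578 -0.1843] turn units [ 0.0768  0.0717 -0.0355]
([31, 59, 29, 28, 609], (np.float64(315.0), np.float64(172.5)), array([315.0936, 172.5846]), array([ 0.5256, -0.1162,  0.023 ]))
```

View pics/w3.png

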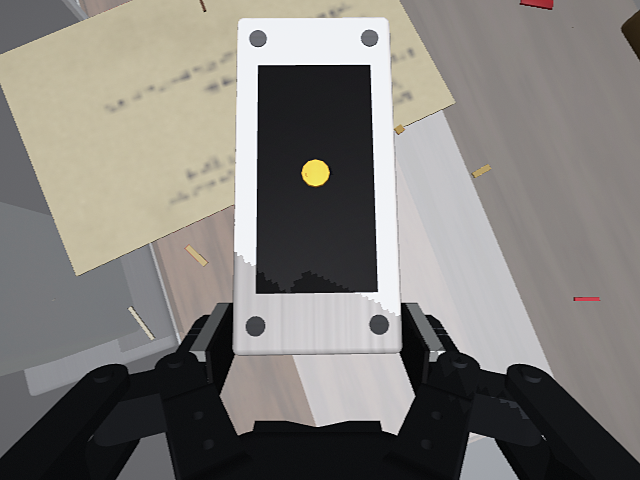

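>>> carry_out --increments '[[[0, 0, 0], [0.08, 0.27, -0.02], 0.6], [[0, 0, 0], [0.16, 0.54, -0.01], 0.6], [[0, 0, 0], [0.16, 0.54, -0.01], 0.6], [[0, 0, 0], [0.16, 0.54, -0.01], 0.6], [[0, 0, 0], [0.16, 0.54, -0.01], 0.6], [[0, 0, 0], [0.16, 0.54, -0.01], 0.6]]'

```text
t: 8.2
tool_pos: [0.5004, -0.1795, 0.1617]
tool_rot: [0.584, 1.444, 0.067]
contact_force: [-1.6, -3.9, 1.5]
opening: 0.0691
```

Run:
```python
from plan import *
delta(*tgt((.578,.058),np.radians(-19.7),np.radians(25)))
im,d=get_image("wrist");cv2.imwrite("pics/w4.png",im)
for b in blobs("wrist",im,(270,100,370,300),.023): print(b)
im,d=get_image("side");cv2.imwrite("pics/s4.png",im)
```

```text
q [-0.5671  0.1377  1.9868  0.4622  1.1481 -0.4482] F [-1.5958 -3.9067  1.4821] open 0.06906899789317963 t 8.2
shift units [ 1.7027  5.7903 -0.2042] turn units [ 0.1322  0.0986 -0.0159]
([31, 59, 29, 28, 612], (np.float64(315.0), np.float64(172.5)), array([315.    , 172.3775]), array([ 0.5459, -0.0539,  0.023 ]))
```

View pics/s4.png

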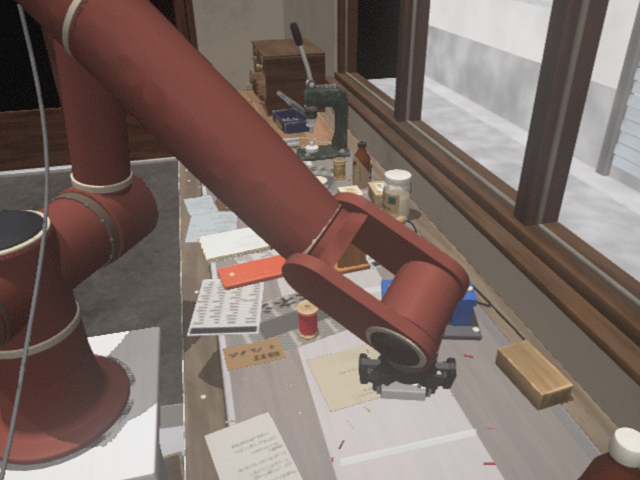

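>>> carry_out --increments '[[[0, 0, 0], [0.15, 0.5, -0.02], 0.6], [[0, 0, 0], [0.15, 0.5, -0.02], 0.6], [[0, 0, 0], [0.15, 0.5, -0.02], 0.6], [[0, 0, 0], [0.15, 0.5, -0.02], 0.6], [[0, 0, 0], [0.15, 0.5, -0.02], 0.6], [[0, 0, 0], [0.15, 0.5, -0.02], 0.6], [[0, 0, 0], [0.15, 0.5, -0.02], 0.6], [[0, 0, 0], [0.12, 0.4, -0.02], 0.6]]'

```text
t: 9.1
tool_pos: [0.5267, -0.1003, 0.1622]
tool_rot: [0.577, 1.44, 0.064]
contact_force: [-1.9, -5.7, 3.1]
opening: 0.0689
```

Run:
```python
from plan import *
delta(*tgt((.578,.058),np.radians(-19.7),np.radians(25)))
im,d=get_image("wrist");cv2.imwrite("pics/w5.png",im)
im,d=get_image("top");cv2.imwrite("pics/t5.png",cv2.resize(im[150:290,290:500],None,fx=3.8,fy=3.8))
```

```text
q [-0.4094  0.1304  1.9934  0.4829  1.0808 -0.3176] F [-1.8951 -5.734   3.1334] open 0.06894751861837471 t 9.1
shift units [ 0.3841  1.8287 -0.2285] turn units [ 0.2041  0.1403 -0.0331]
```

View pics/w5.png

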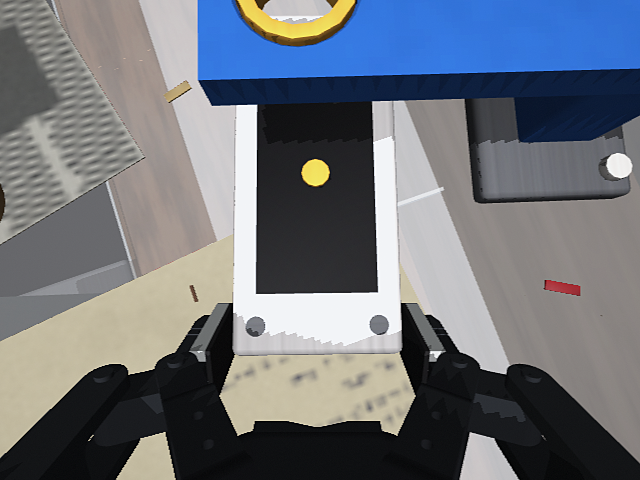

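View pics/t5.png

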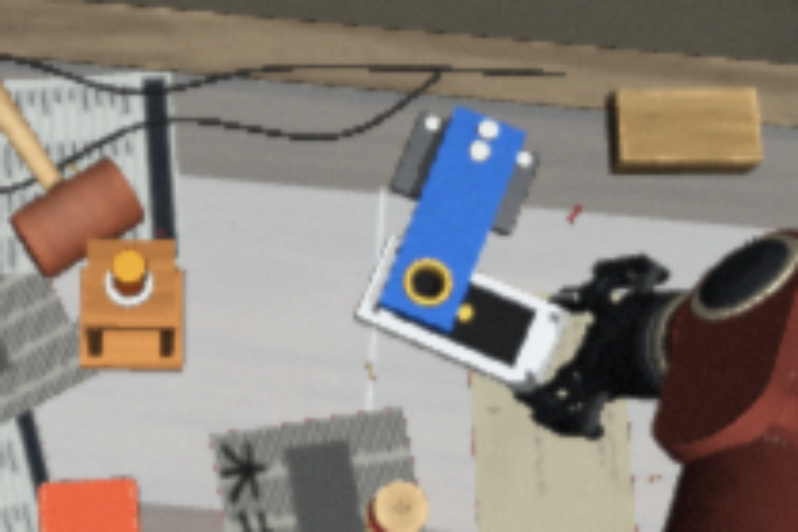

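Run:
```python
from fit import *
im=cv2.imread("pics/w5.png")
for b in blobs("wrist",im,(290,140,340,200),.023): print(b)
# project predicted ring circles
for c in((.578,.058),(.577,.056)):
    for r in (.018,):
        pts=[proj("wrist",(c[0]+r*np.cos(a),c[1]+r*np.sin(a),.076)) for a in np.linspace(0,6.28,120)]
        pts=np.array(pts);print(c,pts.min(0),pts.max(0))
print(blobs("wrist",im,(220,0,370,60),.076))
im,d=get_image("top")
for b in blobs("top",im,(390,205,425,245),.023): print(b)
```

```text
([11, 19, 29, 28, 618], (np.float64(315.0), np.float64(172.5)), array([315.0129, 172.288 ]), array([0.5727, 0.0236, 0.023 ]))
(0.578, 0.058) [231.169  -60.0953] [357.9522  55.5502]
(0.577, 0.056) [229.9679 -53.255 ] [357.0885  62.985 ]
[([17, 0, 119, 46, 2320], (np.float64(296.0), np.float64(22.5)), array([293.4405,  22.5655]), array([0.5757, 0.0503, 0.076 ])), ([108, 0, 8, 4, 18], (np.float64(331.5), np.float64(1.5)), array([331.7222,   0.9444]), array([0.5874, 0.0532, 0.076 ]))]
([7, 14, 12, 11, 61], (np.float64(402.5), np.float64(224.0)), array([402.1148, 223.8689]), array([0.5923, 0.0505, 0.023 ]))
([21, 25, 4, 5, 14], (np.float64(412.5), np.float64(232.0)), array([412.3571, 232.    ]), array([0.5713, 0.0203, 0.023 ]))
```

>>> carry_out --increments '[[[0, 0, 0], [0.07, 0.5, -0.02], 0.6], [[0, 0, 0], [0.07, 0.5, -0.02], 0.6], [[0, 0, 0], [0.07, 0.5, -0.02], 0.6], [[0, 0, 0], [0.04, 0.25, -0.02], 0.6], [[0, 0, 0], [0, 0, 0], 0.6]]'

```text
t: 9.75
tool_pos: [0.5331, -0.0668, 0.1625]
tool_rot: [0.575, 1.435, 0.061]
contact_force: [1.0, 0.9, 0.4]
opening: 0.0689
```

Run:
```python
from plan import *
delta(*tgt((.578,.058),np.radians(-19.7),np.radians(25)))
im,d=get_image("wrist");cv2.imwrite("pics/w6.png",im)
im,d=get_image("top");cv2.imwrite("pics/t6.png",cv2.resize(im[185:265,360:460],None,fx=7,fy=7,interpolation=cv2.INTER_CUBIC));cv2.imwrite("pics/t6f.png",im)
print(proj("top",(.578,.058,.023)),proj("top",(.578,.058,.076)))
```

```text
q [-0.345   0.1249  1.9987  0.4895  1.0494 -0.2618] F [1.0066 0.8561 0.3752] open 0.06894416956800097 t 9.75
shift units [ 0.0659  0.1524 -0.2456] turn units [ 0.2391  0.1815 -0.0075]
[399.6047 228.5301] [402.6988 223.8875]
```

View pics/w6.png

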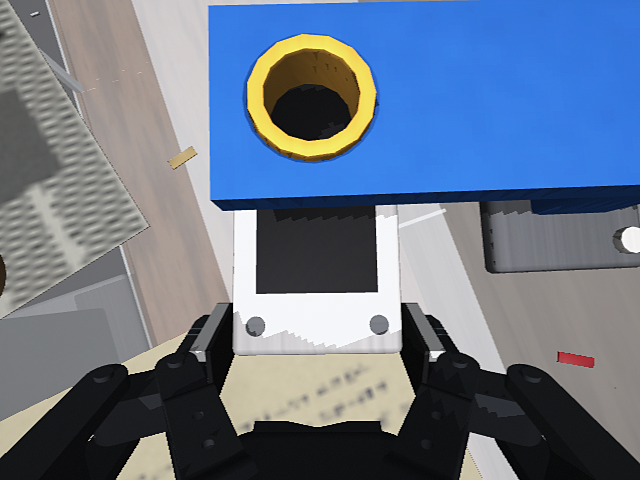

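View pics/t6.png

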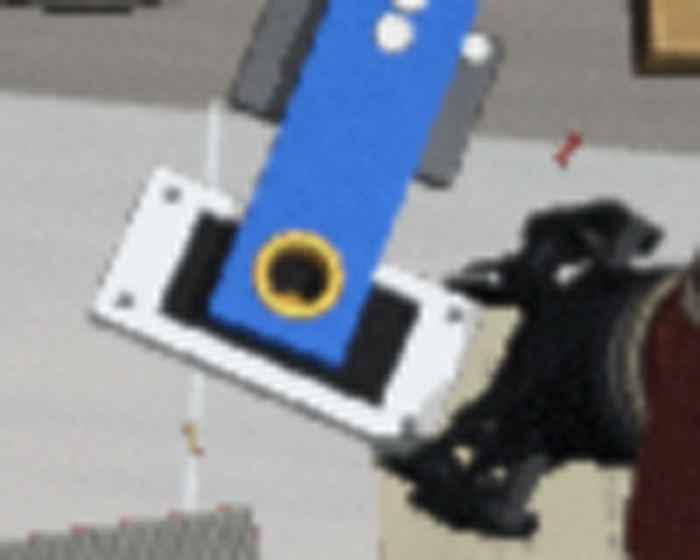

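```bash
cat > ring.py <<'E'
from fit import *
def ringfit(n,im,box,z=.076,r=.018,init=(.578,.058)):
    """ellipse of the outer ring edge -> fit world circle centre"""
    from scipy.optimize import least_squares
    m=brass(im,box); cs,_=cv2.findContours(m,cv2.RETR_EXTERNAL,cv2.CHAIN_APPROX_NONE)
    c=max(cs,key=len)[:,0,:]+np.array(box[:2])
    h=cv2.convexHull(c.astype(np.int32))[:,0,:]
    C=cal(n); W=np.array([ray(n,p,z,C)[:2] for p in h])
    s=least_squares(lambda q:np.hypot(*(W-q[:2]).T)-q[2],[*init,r]); return s.x, np.std(s.fun)
E
python3 - <<'E'
from ring import *
im=cv2.imread("pics/w6.png")
print("wrist ring",ringfit("wrist",im,(230,20,395,175)))
print("wrist rivet now",ray("wrist",(315,172.4),.023))
im1=cv2.imread("pics/t6f.png"); print("top ring",ringfit("top",im1,(390,212,415,237)))
im0=cv2.imread("pics/top0.png"); print("top ring0",ringfit("top",im0,(390,212,415,237)))
im0=cv2.imread("pics/side0.png"); print("side ring0",ringfit("side",im0,(380,278,415,305)))
h=cv2.cvtColor(im1,cv2.COLOR_BGR2HSV)
for v in range(221,233): print(v,[tuple(im1[v,u].tolist()) for u in range(398,408)])
E
```

```text
wrist ring (array([0.5792, 0.0605, 0.018 ]), np.float64(0.0002594824861324771))
wrist rivet now [0.5797 0.0554 0.023 ]
top ring (array([0.5777, 0.0595, 0.016 ]), np.float64(0.00033525133353033666))
top ring0 (array([0.5777, 0.0595, 0.016 ]), np.float64(0.00034121723145891464))
side ring0 (array([0.5782, 0.0571, 0.0164]), np.float64(0.00021062083566561913))
221 [(86, 176, 201), (50, 101, 120), (38, 62, 74), (39, 51, 61), (35, 52, 62), (31, 59, 78), (33, 69, 90), (43, 98, 121), (75, 156, 184), (111, 185, 211)]
222 [(64, 128, 149), (41, 59, 67), (36, 38, 41), (37, 37, 38), (32, 33, 34), (27, 33, 40), (24, 41, 50), (29, 60, 80), (45, 100, 124), (102, 195, 217)]
223 [(55, 96, 114), (38, 43, 45), (36, 33, 36), (38, 36, 37), (35, 33, 33), (34, 33, 33), (27, 30, 33), (24, 40, 51), (34, 74, 92), (82, 167, 195)]
224 [(53, 91, 109), (35, 40, 43), (36, 37, 36), (35, 34, 35), (39, 39, 38), (36, 34, 35), (25, 26, 26), (21, 27, 32), (33, 67, 84), (77, 160, 193)]
225 [(66, 124, 146), (40, 51, 58), (38, 36, 37), (38, 38, 40), (36, 37, 35), (35, 32, 33), (24, 22, 24), (25, 28, 29), (34, 71, 86), (87, 
[... 464 characters left out ...]
199, 221), (134, 152, 158)]
229 [(163, 119, 100), (125, 156, 159), (106, 188, 204), (110, 209, 226), (104, 206, 223), (100, 202, 218), (98, 194, 212), (97, 165, 186), (130, 132, 135), (196, 124, 88)]
230 [(210, 118, 65), (199, 123, 85), (167, 133, 114), (140, 135, 126), (122, 133, 130), (114, 129, 127), (132, 131, 126), (174, 120, 100), (200, 117, 73), (213, 117, 61)]
231 [(216, 119, 61), (215, 120, 65), (209, 120, 66), (205, 117, 64), (202, 117, 68), (204, 121, 71), (205, 118, 68), (211, 117, 62), (215, 117, 60), (217, 120, 60)]
232 [(204, 113, 54), (212, 119, 59), (215, 118, 57), (219, 121, 61), (219, 122, 60), (220, 123, 62), (219, 122, 62), (219, 120, 60), (220, 121, 60), (217, 119, 58)]
```

>>> carry_out --increments '[[[0, 0, 0], [0.01, 0.17, -0.02], 0.6], [[0, 0, 0], [0, 0, 0], 0.6]]'

```text
t: 10.05
tool_pos: [0.5335, -0.0642, 0.1625]
tool_rot: [0.576, 1.434, 0.06]
contact_force: [1.0, 3.8, 1.0]
opening: 0.069
```

Run:
```python
from ring import *
print(get_obs()["tool_pos"])
im,d=get_image("wrist")
print("wrist ring",ringfit("wrist",im,(230,20,395,235)))
print("wrist rivet now",ray("wrist",(315,172.4),.023))
im1,d=get_image("top");cv2.imwrite("pics/t7.png",cv2.resize(im1[205:245,380:425],None,fx=12,fy=12,interpolation=cv2.INTER_CUBIC))
```

```text
[ 0.5335 -0.0642  0.1625]
wrist ring (array([0.5792, 0.0606, 0.018 ]), np.float64(0.00023201055409191463))
wrist rivet now [0.5803 0.0579 0.023 ]
```

View pics/t7.png

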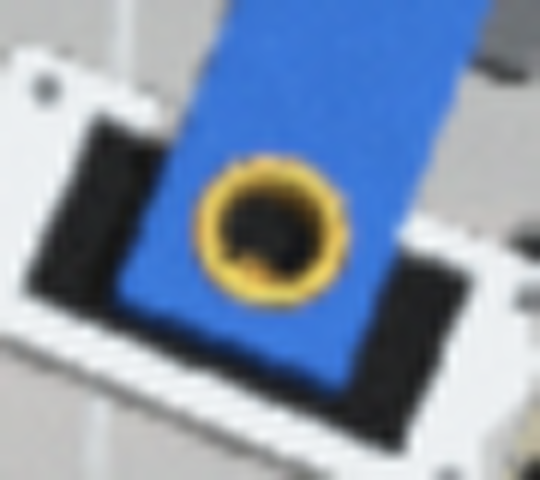

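>>> carry_out --increments '[[[0, 0, 0], [0, 0, 0], 1], [[0, 0, 0], [0, 0, 0], 1], [[0, 0, 0], [0, 0, 0], 1], [[0, 0, 0], [-0.06, -0.16, 0.4], 1], [[0, 0, 0], [-0.14, -0.4, 0.9], 1], [[0, 0, 0], [-0.14, -0.4, 0.9], 1], [[0, 0, 0], [-0.14, -0.4, 0.9], 1], [[0, 0, 0], [0, 0, 1], 1]]'

```text
t: 10.95
tool_pos: [0.5195, -0.0919, 0.2423]
tool_rot: [0.576, 1.447, 0.059]
contact_force: [0.8, -0.1, -0.1]
opening: 0.0855
```

>>> carry_out --increments '[[[0, 0, 0], [0, 0, 1], 1], [[0, 0, 0], [0, 0, 1], 1], [[-0.94, 0.33, 0], [0, 0, 1], 1], [[-0.94, 0.33, 0], [0, 0, 1], 1], [[-0.94, 0.33, 0], [0, 0, 1], 1], [[-0.94, 0.33, 0], [0, 0, 1], 1], [[0, 0, 0], [0, 0, 1], 1], [[0, 0, 0], [0, 0, 0], 1]]'

```text
t: 11.75
tool_pos: [0.5174, -0.0941, 0.3954]
tool_rot: [0.262, 1.53, -0.271]
contact_force: [-0.0, -0.2, 0.1]
opening: 0.0854
```

Run:
```python
from ring import *
o=get_obs();print(o["tool_pos"],R.from_rotvec(o["tool_rot"]).as_matrix()[:,0],o["q"]);c,M,p=cal("wrist");print(p,M[:,2])
im,d=get_image("wrist");cv2.imwrite("pics/w8.png",im)
```

```text
[ 0.5174 -0.0941  0.3954] [ 0.0226 -0.0092 -0.9997] [-0.3212 -0.1874  1.8571 -0.0016  1.4475  0.0197]
[ 0.5445 -0.0207  0.3662] [-0.0806 -0.2954 -0.952 ]
```

View pics/w8.png

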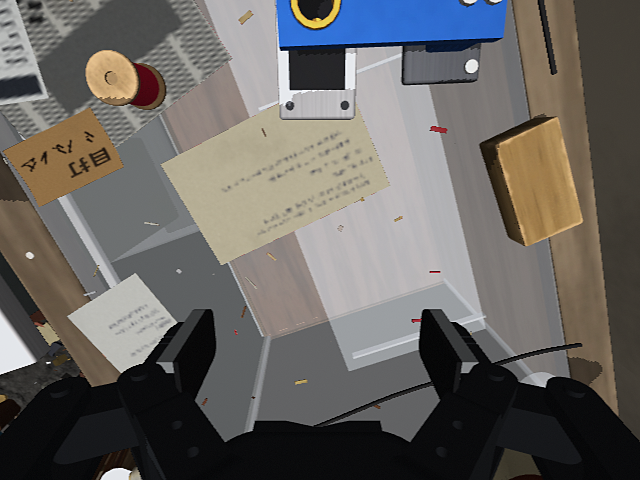

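>>> carry_out --increments '[[[0, 0, 0], [0.43, 1, 0], 1], [[0, 0, 0], [0.43, 1, 0], 1], [[0, 0, 0], [0.43, 1, 0], 1], [[0, 0, 0], [0.41, 0.95, 0], 1], [[0, 0, 0], [0, 0, 0], 1]]'

```text
t: 12.3
tool_pos: [0.5495, -0.0139, 0.3855]
tool_rot: [0.268, 1.544, -0.274]
contact_force: [-1.0, -0.3, -0.9]
opening: 0.0852
```

Run:
```python
from ring import *
o=get_obs();c,M,p=cal("wrist");print(p)
im,d=get_image("wrist");cv2.imwrite("pics/w9.png",im)
u,v=proj("wrist",(.578,.058,.05)).astype(int);print(u,v)
cv2.imwrite("pics/w9z.png",cv2.resize(im[v-50:v+50,u-60:u+60],None,fx=6,fy=6,interpolation=cv2.INTER_CUBIC))
```

```text
[0.5766 0.0595 0.3562]
315 130
```

View pics/w9z.png

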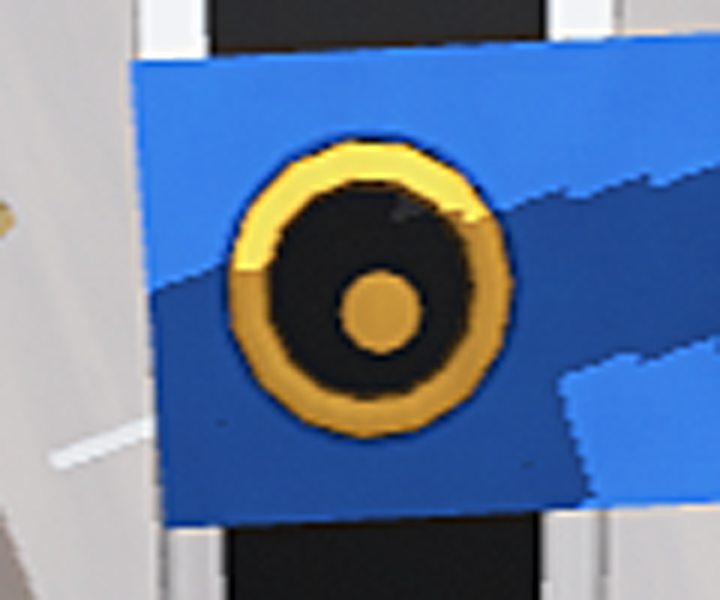

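Run:
```python
from ring import *
im=cv2.imread("pics/w9.png");u,v=315,130
print("ring",ringfit("wrist",im,(u-30,v-35,u+30,v+35)))
for b in blobs("wrist",im,(u-14,v-10,u+16,v+14),.023): print(b)
C=cal("wrist");print(R.from_matrix(C[1]).as_rotvec())
```

```text
ring (array([0.5787, 0.0596, 0.0175]), np.float64(0.00011273475527556451))
([11, 5, 13, 14, 138], (np.float64(318.0), np.float64(131.5)), array([318. , 131.5]), array([0.5797, 0.0565, 0.023 ]))
([0, 16, 6, 8, 24], (np.float64(303.5), np.float64(139.5)), array([302.5   , 140.7917]), array([0.5651, 0.0544, 0.023 ]))
([25, 19, 5, 5, 14], (np.float64(328.0), np.float64(141.0)), array([328.7143, 141.7143]), array([0.5855, 0.0457, 0.023 ]))
[ 2.7893 -0.4889 -0.0637]
```

>>> carry_out --increments '[[[0, 0, 0], [-0.4, -1, 0], 1], [[0, 0, 0], [-0.4, -1, 0], 1], [[0.94, -0.33, 0], [-0.4, -1, -0.5], 1], [[0.94, -0.33, 0], [-0.3, -0.9, -1], 1], [[0.94, -0.33, 0], [0, 0, -1], 1], [[0.94, -0.33, 0], [0, 0, -1], 1], [[0.3, -0.1, 0], [0, 0, -1], 1], [[0, 0, 0], [0, 0, -1], 1]]'

```text
t: 13.15
tool_pos: [0.5132, -0.102, 0.2681]
tool_rot: [0.609, 1.442, 0.065]
contact_force: [-0.1, -0.9, -0.3]
opening: 0.0851
```

Run:
```python
from plan import *
M=R.from_rotvec([.576,1.44,.06]).as_matrix()
delta(np.array([.5195,-.0919,.2423]),M);delta(np.array([.5335,-.0642,.1620]),M)
```

```text
q [-0.4263 -0.0654  1.9869  0.4608  1.2785 -0.2175] F [-0.1183 -0.8716 -0.2653] open 0.08514049972249252 t 13.15
shift units [ 0.3127  0.5047 -1.2906] turn units [-0.2577 -0.0611  0.1527]
q [-0.4263 -0.0654  1.9869  0.4608  1.2785 -0.2175] F [-0.1183 -0.8716 -0.2653] open 0.08514049972249252 t 13.15
shift units [ 1.0127  1.8897 -5.3056] turn units [-0.2577 -0.0611  0.1527]
```

>>> carry_out --increments '[[[-0.25, -0.05, 0.15], [0.3, 0.5, -0.6], 1], [[0, 0, 0], [0, 0, -0.7], 1], [[0, 0, 0], [0.14, 0.3, -0.9], 1], [[0, 0, 0], [0.14, 0.35, -0.9], 1], [[0, 0, 0], [0.14, 0.35, -0.9], 1], [[0, 0, 0], [0.14, 0.35, -0.9], 1], [[0, 0, 0], [0, 0, 0], 1]]'

```text
t: 13.85
tool_pos: [0.5242, -0.0696, 0.158]
tool_rot: [0.585, 1.449, 0.051]
contact_force: [0.4, -0.6, -0.1]
opening: 0.0855
```

Run:
```python
from plan import *
M=R.from_rotvec([.576,1.44,.06]).as_matrix()
delta(np.array([.5335,-.0642,.1620]),M)
im,d=get_image("wrist");cv2.imwrite("pics/w10.png",im)
```

```text
q [-0.3551  0.1184  2.0153  0.4829  1.0552 -0.2567] F [ 0.446  -0.6474 -0.106 ] open 0.08547218859446658 t 13.85
shift units [0.4628 0.2676 0.2009] turn units [-0.0179 -0.1246  0.0919]
```

View pics/w10.png

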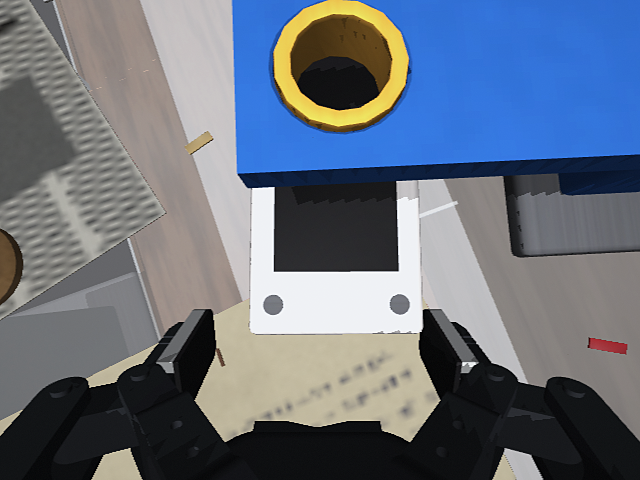

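>>> carry_out --increments '[[[0, -0.1, 0.09], [0.45, 0, 0.2], 1], [[0, 0, 0], [0, 0.25, 0], 1], [[0, 0, 0], [0, 0, 0], 1]]'

```text
t: 14.2
tool_pos: [0.5349, -0.0665, 0.1658]
tool_rot: [0.577, 1.437, 0.06]
contact_force: [0.2, 0.6, -0.2]
opening: 0.0854
```

Run:
```python
from plan import *
M=R.from_rotvec([.576,1.44,.06]).as_matrix()
delta(np.array([.5335,-.0642,.1620]),M)
im,d=get_image("wrist");cv2.imwrite("pics/w11.png",im)
```

```text
q [-0.3432  0.1231  1.9937  0.4869  1.0565 -0.2541] F [ 0.1863  0.6316 -0.2096] open 0.08540290903981937 t 14.2
shift units [-0.0723  0.1138 -0.1921] turn units [-0.0023  0.0269  0.0117]
```

View pics/w11.png

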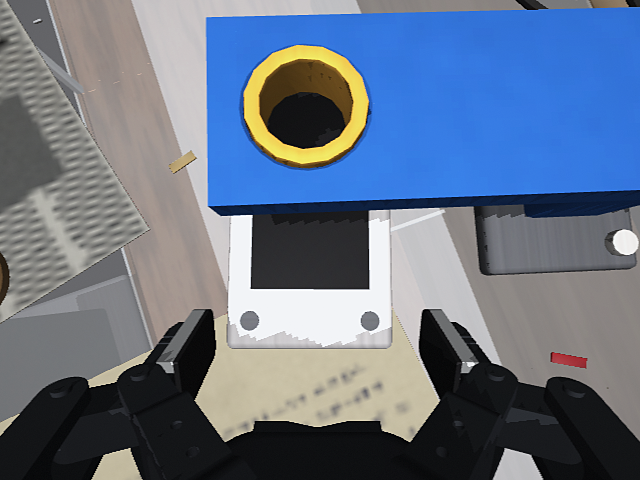

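>>> carry_out --increments '[[[0, 0, 0], [-0.08, 0.05, -0.15], 1], [[0, 0, 0], [0, 0, 0], 0.7], [[0, 0, 0], [0, 0, 0], 0.7], [[0, 0, 0], [0, 0, 0], 0.6], [[0, 0, 0], [0, 0, 0], 0.6], [[0, 0, 0], [0, 0, 0], 0.6], [[0, 0, 0], [0, 0, 0], 0.6]]'

```text
t: 14.95
tool_pos: [0.5338, -0.0658, 0.1645]
tool_rot: [0.575, 1.434, 0.06]
contact_force: [-0.8, 0.4, 0.8]
opening: 0.0691
```

Run:
```python
from plan import *
from ring import ringfit
M=R.from_rotvec([.576,1.44,.06]).as_matrix()
delta(np.array([.5335,-.0642,.1620]),M); print(get_obs()["tool_pos"])
im,d=get_image("wrist");cv2.imwrite("pics/w12.png",im)
print(ringfit("wrist",im,(230,20,395,235)))
```

```text
q [-0.3428  0.1221  1.9975  0.4882  1.0513 -0.2575] F [-0.7743  0.3586  0.8434] open 0.06910905407368224 t 14.95
shift units [-0.0131  0.0818 -0.1271] turn units [0.0105 0.0555 0.0039]
[ 0.5338 -0.0658  0.1645]
(array([0.5792, 0.0606, 0.018 ]), np.float64(0.00023783034858892754))
```

View pics/w12.png

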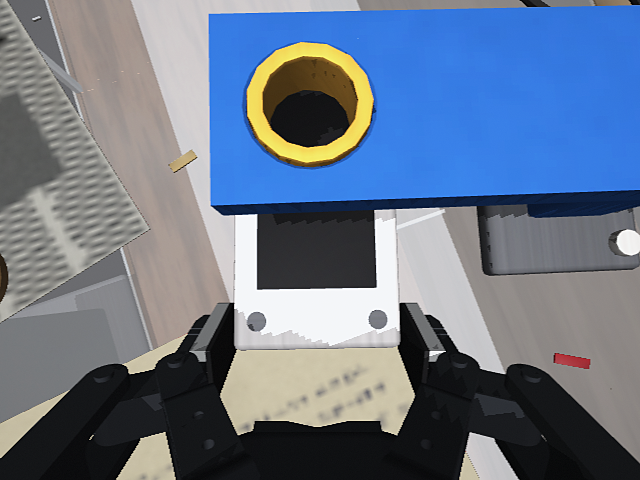

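>>> carry_out --increments '[[[0, 0, 0], [-0.07, 0.19, -0.02], 0.6], [[0, 0, 0], [0, 0, 0], 0.6]]'

```text
t: 15.2
tool_pos: [0.5328, -0.0624, 0.1646]
tool_rot: [0.575, 1.432, 0.059]
contact_force: [-0.6, 2.1, -1.1]
opening: 0.0689
```

>>> carry_out --increments '[[[0, 0, 0], [0, 0, 0], 1], [[0, 0, 0], [0, 0, 0], 1], [[0, 0, 0], [0, 0, 0], 1], [[0, 0, 0], [-0.06, -0.16, 0.4], 1], [[0, 0, 0], [-0.14, -0.4, 0.9], 1], [[0, 0, 0], [-0.14, -0.4, 0.9], 1], [[0, 0, 0], [-0.14, -0.4, 0.9], 1], [[0, 0, 0], [0, 0, 1], 1]]'

```text
t: 16.0
tool_pos: [0.52, -0.0894, 0.2462]
tool_rot: [0.578, 1.442, 0.06]
contact_force: [0.4, 0.2, -0.3]
opening: 0.0856
```

>>> carry_out --increments '[[[0, 0, 0], [0, 0, 1], 1], [[0, 0, 0], [0, 0, 1], 1], [[-0.94, 0.33, 0], [0, 0, 1], 1], [[-0.94, 0.33, 0], [0, 0, 1], 1], [[-0.94, 0.33, 0], [0.43, 1, 1], 1], [[-0.94, 0.33, 0], [0.43, 1, 1], 1], [[0, 0, 0], [0.43, 1, 1], 1], [[0, 0, 0], [0.43, 1, 0], 1]]'

```text
t: 16.8
tool_pos: [0.553, -0.011, 0.4011]
tool_rot: [0.269, 1.522, -0.271]
contact_force: [0.6, -0.2, 0.5]
opening: 0.0851
```

Run:
```python
from ring import *
o=get_obs();c,M,p=cal("wrist");print(p,o["tool_pos"],o["q"],R.from_rotvec(o["tool_rot"]).as_matrix())
im,d=get_image("wrist");cv2.imwrite("pics/w13.png",im)
u,v=proj("wrist",(.578,.058,.05)).astype(int);print(u,v)
cv2.imwrite("pics/w13z.png",cv2.resize(im[v-50:v+50,u-60:u+60],None,fx=6,fy=6,interpolation=cv2.INTER_CUBIC))
print("ring",ringfit("wrist",im,(u-30,v-35,u+30,v+35)))
for b in blobs("wrist",im,(u-14,v-14,u+16,v+14),.023): print(b)
```

```text
[0.5807 0.0624 0.3723] [ 0.553  -0.011   0.4011] [-0.154  -0.1248  1.7919 -0.0022  1.4427  0.1918] [[ 0.0311  0.3386  0.9404]
 [-0.0071  0.9409 -0.3386]
 [-0.9995  0.0039  0.0317]]
305 142
ring (array([0.5791, 0.0638, 0.0175]), np.float64(0.00010641963650828411))
([9, 1, 13, 13, 127], (np.float64(306.0), np.float64(135.0)), array([305.7559, 135.1339]), array([0.5804, 0.064 , 0.023 ]))
([0, 13, 30, 15, 162], (np.float64(305.5), np.float64(148.0)), array([306.1975, 151.5556]), array([0.5759, 0.0531, 0.023 ]))
```

View pics/w13z.png

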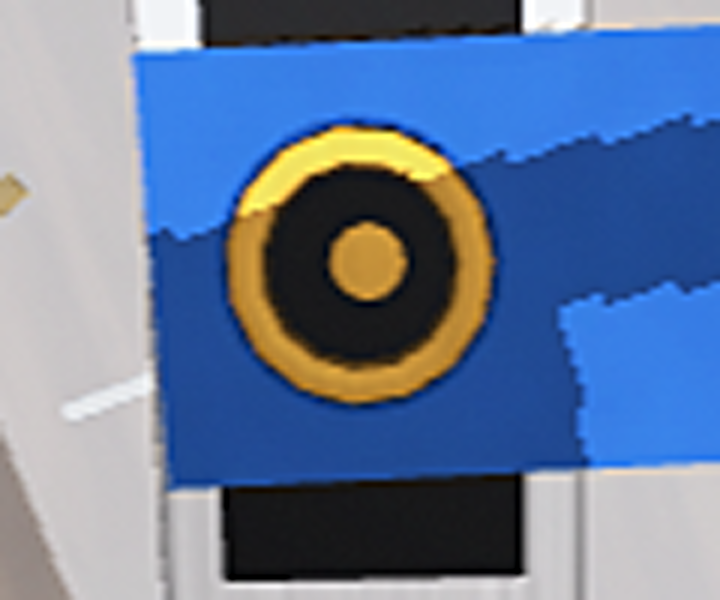

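>>> carry_out --increments '[[[0.07, 0.3, 0], [-0.15, 1, 0], 1], [[0, 0, 0], [-0.15, 1, 0], 1], [[0, 0, 0], [-0.15, 1, 0], 1], [[0, 0, 0], [-0.15, 1, 0], 1], [[0, 0, 0], [-0.15, 1, 0], 1], [[0, 0, 0], [-0.15, 1, 0], 1], [[0, 0, 0], [-0.15, 1, 0], 1], [[0, 0, 0], [-0.15, 1, 0], 1]]'

```text
t: 17.65
tool_pos: [0.5268, 0.1537, 0.4021]
tool_rot: [0.275, 1.555, -0.272]
contact_force: [-0.4, 0.0, -0.3]
opening: 0.0858
```

>>> carry_out --increments '[[[0, 0, 0], [-0.15, 1, 0], 1], [[0, 0, 0], [-0.15, 1, 0], 1], [[0, 0, 0], [0, 0.3, 0], 1], [[0, 0, 0], [0, 0, 0], 1]]'

```text
t: 18.05
tool_pos: [0.5192, 0.2016, 0.4025]
tool_rot: [0.273, 1.556, -0.272]
contact_force: [-0.2, -0.4, -0.4]
opening: 0.0853
```

Run:
```python
from ring import *
o=get_obs();c,M,p=cal("wrist");print(p,o["tool_pos"],o["q"],R.from_rotvec(o["tool_rot"]).as_matrix())
im,d=get_image("wrist");cv2.imwrite("pics/w14.png",im);np.save("pics/w14.npy",d)
print(tip_of("wrist","probe_grip"))
P=cloud("wrist",d)
hsv=cv2.cvtColor(im,cv2.COLOR_BGR2HSV)
m=(P[...,2]>.155)&(P[...,2]<.175)&(np.hypot(P[...,0]-.545,P[...,1]-.273)<.04)&(d>0)
Q=P[m];print(m.sum(),Q[:,2].mean(),(Q.min(0)+Q.max(0))/2,Q.max(0)-Q.min(0),Q.mean(0))
m2=(abs(P[...,2]-.120)<.004)&(np.hypot(P[...,0]-.545,P[...,1]-.273)<.03)&(d>0)
Q=P[m2];print("flange",m2.sum(),(Q.min(0)+Q.max(0))/2,Q.max(0)-Q.min(0))
```

```text
[0.546  0.2751 0.3734] [0.5192 0.2016 0.4025] [ 0.2363 -0.1076  1.7738  0.0021  1.4776  0.5831] [[-0.0026  0.3401  0.9404]
 [ 0.0015  0.9404 -0.3401]
 [-1.      0.0005 -0.0029]]
[{'centre': [317.6, 130.1], 'p': 0.69}]
1521 0.1662615070177609 [0.5463 0.2763 0.1648] [0.0241 0.0242 0.0079] [0.5464 0.2764 0.1663]
flange 3797 [0.5451 0.2729 0.1199] [0.0594 0.0598 0.0077]
```

View pics/w14.png

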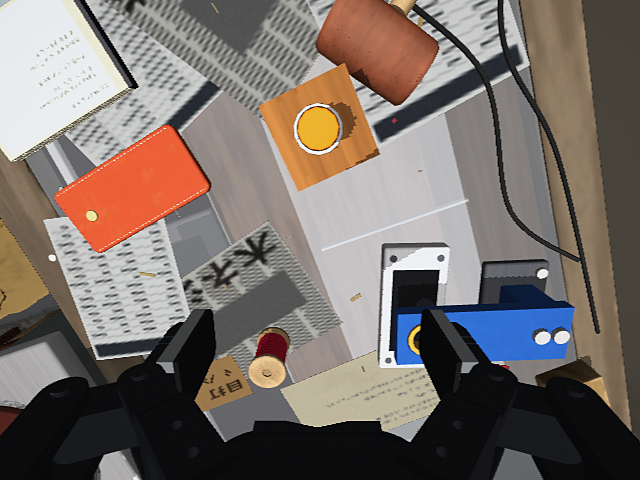

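>>> carry_out --increments '[[[0.02, -0.03, 0], [0.35, 0.9, 0], 1], [[0, 0, 0], [0.35, 0.95, 0], 1], [[0, 0, 0], [0.33, 0.95, 0], 1], [[0, 0, 0], [0.28, 0.9, 0], 1], [[0, 0, 0], [0, 0, -0.8], 1], [[0, 0, 0], [0, 0, -1], 1], [[0, 0, 0], [0, 0, -1], 1], [[0, 0, 0], [0, 0, 0], 1]]'

```text
t: 18.95
tool_pos: [0.5482, 0.2679, 0.3424]
tool_rot: [0.281, 1.552, -0.283]
contact_force: [0.4, 0.1, -0.6]
opening: 0.0853
```

Run:
```python
from plan import *
M=np.array([[0,.34,.9404],[0,.9404,-.34],[-1,0,0]])
delta(np.array([.546,.2755,.2985]),M);print(get_obs()["tool_pos"])
im,d=get_image("wrist");cv2.imwrite("pics/w15.png",im)
```

```text
q [ 0.3329  0.0633  1.7077 -0.001   1.3713  0.692 ] F [ 0.438   0.0782 -0.6174] open 0.08527854343970162 t 18.95
shift units [-0.1079  0.3795 -2.1932] turn units [ 0.0114 -0.0031  0.12  ]
[0.5482 0.2679 0.3424]
```

View pics/w15.png

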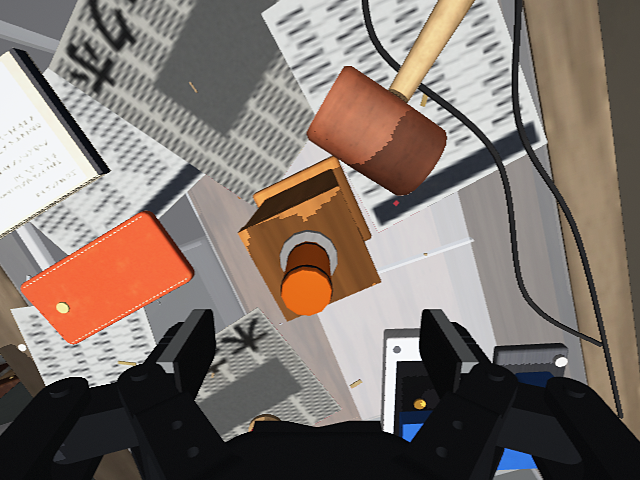

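>>> carry_out --increments '[[[0, 0, 0.12], [-0.1, 0.38, 0], 1], [[0, 0, 0], [0, 0, -0.4], 1], [[0, 0, 0], [0, 0, -0.8], 1], [[0, 0, 0], [0, 0, -0.8], 1], [[0, 0, 0], [0, 0, 0], 1]]'

```text
t: 19.5
tool_pos: [0.5471, 0.275, 0.3041]
tool_rot: [0.274, 1.547, -0.271]
contact_force: [-0.9, -0.6, -0.3]
opening: 0.0855
```

Run:
```python
from plan import *
M=np.array([[0,.34,.9404],[0,.9404,-.34],[-1,0,0]])
delta(np.array([.546,.2755,.2985]),M);print(get_obs()["tool_pos"])
im,d=get_image("wrist");cv2.imwrite("pics/w16.png",im)
P=cloud("wrist",d)
m=(P[...,2]>.161)&(P[...,2]<.175)&(np.hypot(P[...,0]-.545,P[...,1]-.273)<.025)&(d>0)
Q=P[m];print(m.sum(),Q[:,2].mean(),(Q.min(0)+Q.max(0))/2,Q.max(0)-Q.min(0),Q.mean(0))
```

```text
q [ 0.3445  0.1021  1.7335 -0.0016  1.2993  0.6924] F [-0.9305 -0.6489 -0.257 ] open 0.08554097215159044 t 19.5
shift units [-0.0529  0.0268 -0.2792] turn units [-0.0084  0.068   0.0053]
[0.5471 0.275  0.3041]
3326 0.16713890003305545 [0.5472 0.2777 0.1653] [0.0237 0.0241 0.0086] [0.5476 0.2793 0.1671]
```

View pics/w16.png

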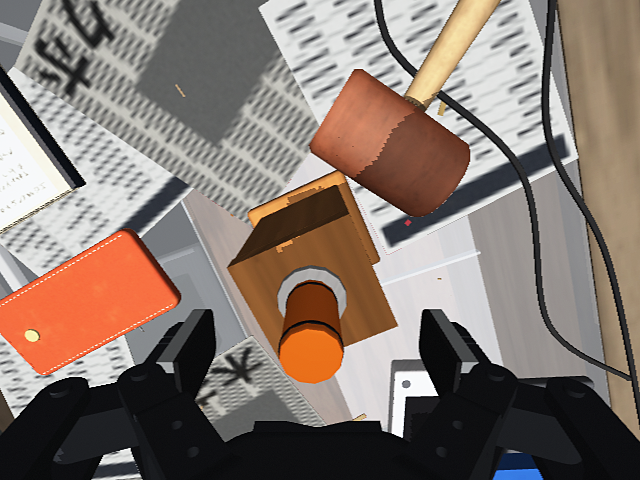

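>>> carry_out --increments '[[[0, 0.06, 0], [-0.06, 0.03, -0.27], 1], [[0, 0, 0], [0, 0, 0], 0.8]]' --squeeze 30

```text
t: 19.75
tool_pos: [0.5463, 0.2758, 0.2996]
tool_rot: [0.274, 1.552, -0.271]
contact_force: [-0.1, 0.1, 0.2]
opening: 0.0734
```

Run:
```python
from plan import *
M=np.array([[0,.34,.9404],[0,.9404,-.34],[-1,0,0]])
delta(np.array([.546,.2755,.2985]),M);print(get_obs()["tool_pos"])
```

```text
q [0.3459 0.1069 1.7363 0.0007 1.2961 0.6931] F [-0.1468  0.0952  0.1872] open 0.0733538120601121 t 19.75
shift units [-0.0129 -0.0155 -0.0561] turn units [-0.0146  0.02    0.0048]
[0.5463 0.2758 0.2996]
```

>>> carry_out --increments '[[[0, 0, 0], [0, 0, 0], 0.4], [[0, 0, 0], [0, 0, 0], 0.4], [[0, 0, 0], [0, 0, 0], 0.3], [[0, 0, 0], [0, 0, 0], 0.2], [[0, 0, 0], [0, 0, 0], 0.1], [[0, 0, 0], [0, 0, 0], 0], [[0, 0, 0], [0, 0, 0], 0], [[0, 0, 0], [0, 0, 0], 0]]' --squeeze 50

```text
t: 20.55
tool_pos: [0.5467, 0.276, 0.301]
tool_rot: [0.275, 1.55, -0.27]
contact_force: [-0.9, 0.9, 0.1]
opening: 0.0231
```

Run:
```python
from plan import *
M=np.array([[0,.34,.9404],[0,.9404,-.34],[-1,0,0]])
delta(np.array([.546,.2755,.2985]),M);print(get_obs()["tool_pos"])
im,d=get_image("wrist");cv2.imwrite("pics/w17.png",im)
```

```text
q [0.346  0.1058 1.7349 0.0007 1.2959 0.6931] F [-0.8602  0.9038  0.104 ] open 0.023059169582855435 t 20.55
shift units [-0.033  -0.0257 -0.1273] turn units [-0.0233  0.0447  0.0036]
[0.5467 0.276  0.301 ]
```

View pics/w17.png

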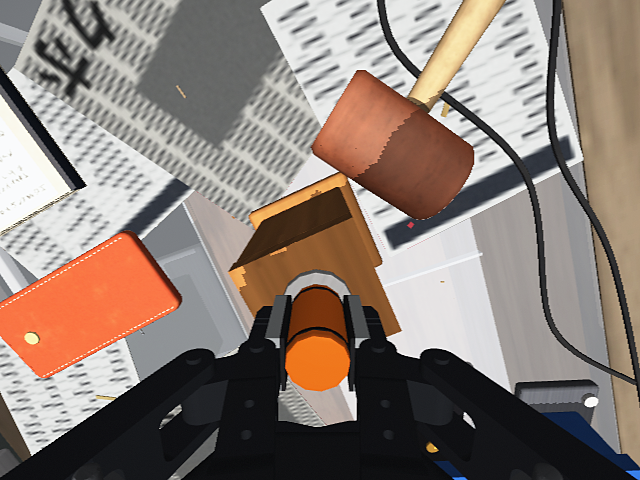

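>>> carry_out --increments '[[[0, 0, 0], [0, 0, 0.5], 0], [[0, 0, 0], [0, 0, 0.8], 0], [[0, 0, 0], [0, 0, 0.8], 0], [[0, 0, 0], [0, 0, 0.8], 0]]'

```text
t: 21.0
tool_pos: [0.5457, 0.2756, 0.3605]
tool_rot: [0.273, 1.554, -0.272]
contact_force: [0.6, 0.1, -0.8]
opening: 0.0228
```

>>> carry_out --increments '[[[0, 0, 0], [0, 0, 0.8], 0], [[0, 0, 0], [0, 0, 0.8], 0], [[0, 0, 0], [0, 0, 0.8], 0], [[0, 0, 0], [0, 0, 0.7], 0], [[0, 0, 0], [0, 0, 0], 0]]'

```text
t: 21.5
tool_pos: [0.5462, 0.2758, 0.4355]
tool_rot: [0.277, 1.544, -0.268]
contact_force: [-0.3, 0.3, -0.5]
opening: 0.0228
```

Run:
```python
from plan import *
M=np.array([[0,.34,.9404],[0,.9404,-.34],[-1,0,0]])
delta(np.array([.578,.058,.423]),M);print(get_obs()["tool_pos"])
im,d=get_image("wrist");cv2.imwrite("pics/w18.png",im)
im,d=get_image("side");cv2.imwrite("pics/s18.png",im)
```

```text
q [0.346  0.0028 1.6125 0.0006 1.5155 0.6932] F [-0.3202  0.319  -0.5493] open 0.02276583012621952 t 21.5
shift units [  1.5898 -10.8914  -0.6273] turn units [-0.0424  0.0996  0.0036]
[0.5462 0.2758 0.4355]
```

View pics/w18.png

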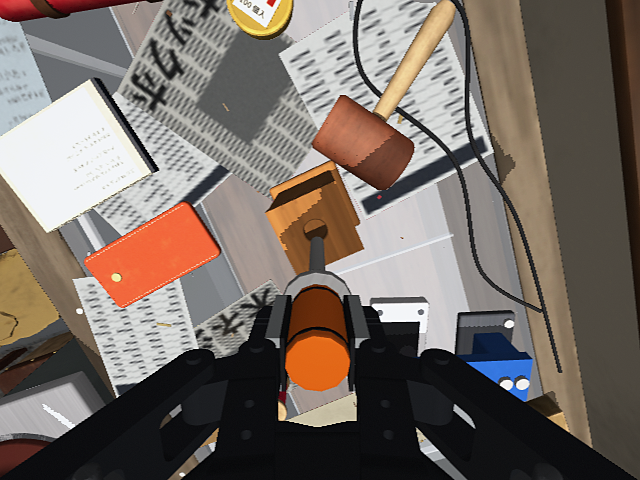

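View pics/s18.png

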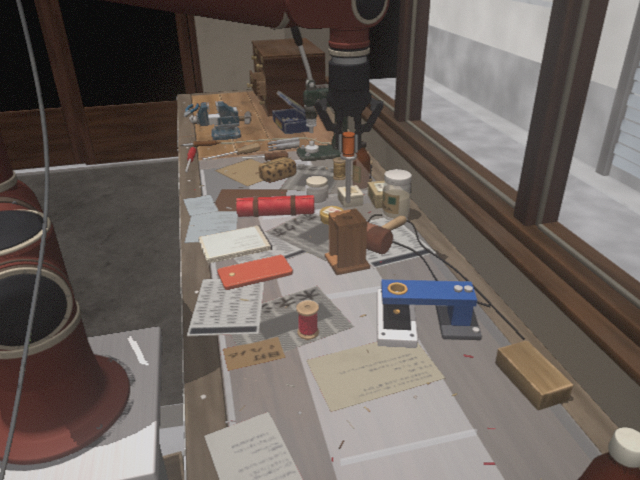

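>>> carry_out --increments '[[[-0.02, 0.06, 0], [0.1, -0.7, 0], 0], [[0, 0, 0], [0.14, -1, 0], 0], [[0, 0, 0], [0.14, -1, 0], 0], [[0, 0, 0], [0.14, -1, 0], 0], [[0, 0, 0], [0.14, -1, 0], 0], [[0, 0, 0], [0.14, -1, 0], 0], [[0, 0, 0], [0.14, -1, 0], 0], [[0, 0, 0], [0.14, -1, 0], 0]]'

```text
t: 22.4
tool_pos: [0.5658, 0.1118, 0.4191]
tool_rot: [0.263, 1.576, -0.28]
contact_force: [0.6, -1.2, -1.8]
opening: 0.0226
```

>>> carry_out --increments '[[[0, 0, 0], [0.14, -1, 0], 0], [[0, 0, 0], [0.14, -1, 0], 0], [[0, 0, 0], [0.14, -0.8, 0], 0], [[0, 0, 0], [0, 0, 0], 0], [[0, 0, 0], [0, 0, 0], 0]]'

```text
t: 22.9
tool_pos: [0.5728, 0.047, 0.411]
tool_rot: [0.265, 1.59, -0.289]
contact_force: [0.0, -0.2, -1.7]
opening: 0.0228
```

Run:
```python
from plan import *
M=R.from_rotvec([.275,1.55,-.27]).as_matrix()
delta(np.array([.578,.058,.423]),M);print(get_obs()["tool_pos"])
for n in("wrist","side","top"):
    im,d=get_image(n);cv2.imwrite(f"pics/{n}19.png",im);np.save(f"pics/{n}19.npy",d)
    print(n,tip_of(n,"probe_tip"),tip_of(n,"bore"))
im=cv2.imread("pics/side19.png");cv2.imwrite("pics/s19z.png",cv2.resize(im[130:350,310:510],None,fx=2.7,fy=2.7,interpolation=cv2.INTER_CUBIC))
```

```text
q [-0.0457 -0.0602  1.7152 -0.0099  1.5245  0.3063] F [ 0.0175 -0.2205 -1.7152] open 0.022782869770612956 t 22.9
shift units [0.2617 0.548  0.6022] turn units [ 0.1071 -0.4238  0.039 ]
[0.5728 0.047  0.411 ]
wrist [{'centre': [318.8, 240.3], 'p': 0.87}] [{'centre': [330.5, 193.2], 'p': 0.9}]
side [{'centre': [395.0, 269.4], 'p': 0.91}] [{'centre': [395.7, 298.9], 'p': 0.81}]
top [] [{'centre': [400.1, 225.5], 'p': 0.57}]
```

View pics/wrist19.png

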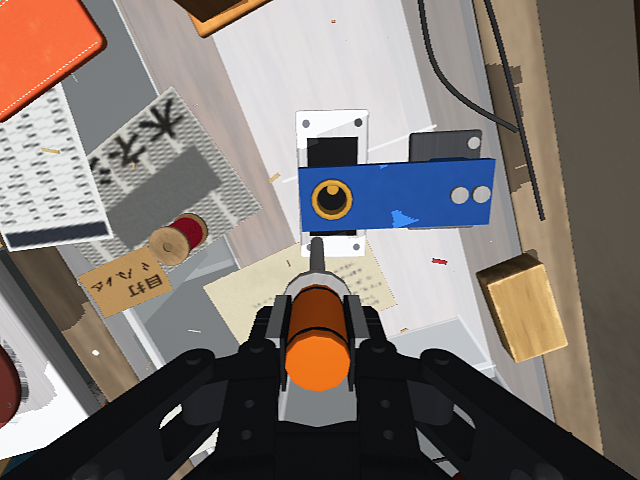

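View pics/s19z.png

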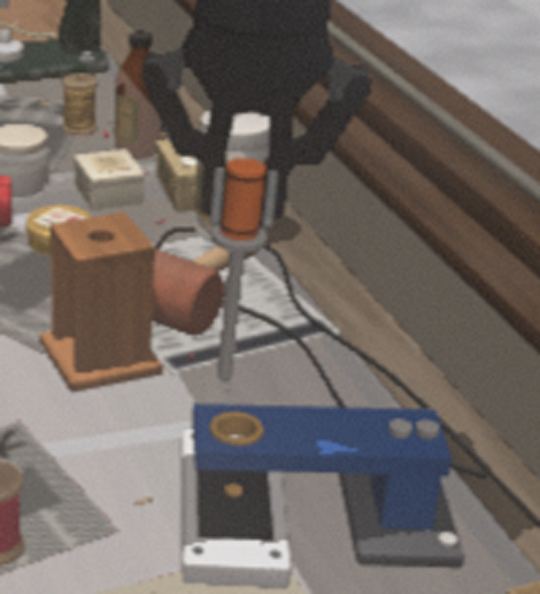

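>>> carry_out --increments '[[[0.1, -0.42, 0.04], [0.25, 0.5, 0.5], 0], [[0, 0, 0], [0, 0, 0], 0], [[0, 0, 0], [0, 0, 0], 0]]'

```text
t: 23.65
tool_pos: [0.5785, 0.0597, 0.4238]
tool_rot: [0.273, 1.543, -0.266]
contact_force: [-0.8, -0.3, -2.0]
opening: 0.0231
```

Run:
```python
from plan import *
from ring import ringfit
M=R.from_rotvec([.275,1.55,-.27]).as_matrix()
o=get_obs();delta(np.array([.578,.058,.423]),M);print(o["tool_pos"])
im=cv2.imread("pics/side19.png")
for b in blobs("side",im,(388,302,406,320),.023): print("side rivet",b)
print("side ring",ringfit("side",im,(380,278,415,300)))
for n in("wrist","side"):
    im,d=get_image(n);cv2.imwrite(f"pics/{n}20.png",im)
    print(n,tip_of(n,"probe_tip"),tip_of(n,"probe_grip"))
im=cv2.imread("pics/side20.png");cv2.imwrite("pics/s20z.png",cv2.resize(im[130:350,310:510],None,fx=2.7,fy=2.7,interpolation=cv2.INTER_CUBIC))
```

```text
q [-0.0256 -0.0636  1.6969  0.0029  1.4973  0.3183] F [-0.7992 -0.2861 -2.0497] open 0.023098006212092785 t 23.65
shift units [-0.026  -0.0864 -0.0411] turn units [-0.0004  0.0699 -0.0337]
[0.5785 0.0597 0.4238]
side rivet ([6, 8, 5, 3, 12], (np.float64(396.0), np.float64(311.0)), array([395.8333, 310.9167]), array([0.5798, 0.0583, 0.023 ]))
side ring (array([0.5784, 0.0571, 0.0158]), np.float64(0.00040116186184202464))
wrist [{'centre': [316.8, 240.3], 'p': 0.63}] [{'centre': [315.8, 331.0], 'p': 0.6}]
side [] [{'centre': [407.6, 190.2], 'p': 0.64}]
```

View pics/wrist20.png

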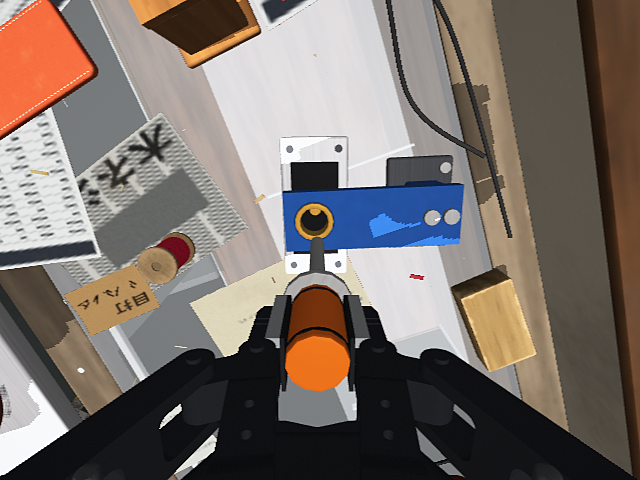

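View pics/s20z.png

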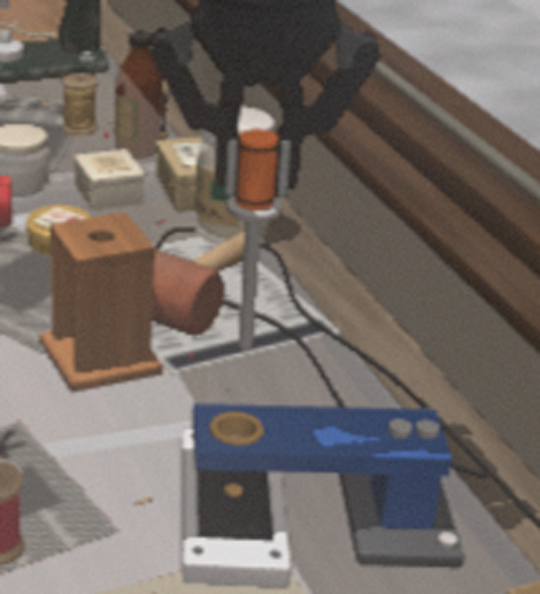

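```bash
cat > rodfit.py <<'E'
from ring import *
def side_rod(im, ytop, ybot, xs):
    """axis of grey stem in side view"""
    pass
E
python3 - <<'E'
from ring import *
im=cv2.imread("pics/wrist20.png")
print("wrist ring",ringfit("wrist",im,(290,198,340,240)))
a=im[195:300,270:370];cv2.imwrite("pics/w20z.png",cv2.resize(a,None,fx=6,fy=5.5,interpolation=cv2.INTER_CUBIC))
for z in (.136,.138,.140): print(z,"wrist",ray("wrist",(317,239),z),"side",ray("side",(401.9,258.5),z))
# direction of rod in side: flange px
print(ray("side",(404.5,208.5),.2405))
b=cv2.imread("pics/side20.png")[195:270,380:425];cv2.imwrite("pics/s20zz.png",cv2.resize(b,None,fx=8,fy=8,interpolation=cv2.INTER_CUBIC))
E
```

```text
wrist ring (array([0.579 , 0.0602, 0.0175]), np.float64(0.00013509635247076817))
0.136 wrist [0.5816 0.0601 0.136 ] side [0.5848 0.0606 0.136 ]
0.138 wrist [0.5818 0.0607 0.138 ] side [0.5836 0.0576 0.138 ]
0.14 wrist [0.5819 0.0612 0.14  ] side [0.5823 0.0547 0.14  ]
[0.5783 0.05   0.2405]
```

View pics/w20z.png

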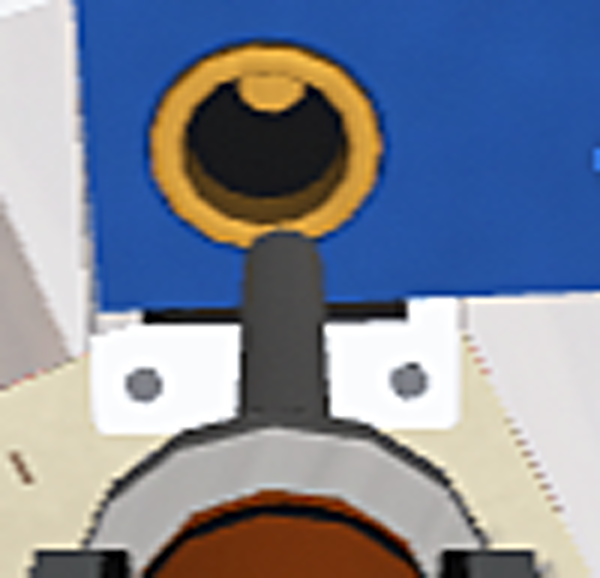

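View pics/s20zz.png

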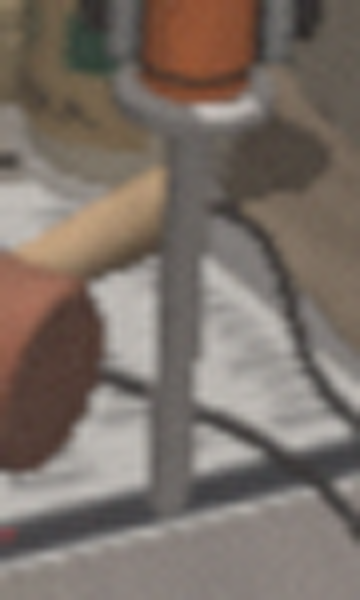

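Run:
```python
from ring import *
o=get_obs(); print(o["tool_pos"])
W=cal("wrist");S=cal("side")
zt=o["tool_pos"][2]-.286; yh=np.array([.34,.94,0]); xh=np.array([.94,-.34,0])
for (x,y) in((.578,.058),(.580,.060),(.582,.060)):
    t=np.array([x,y,zt])
    print((x,y),"side tip",proj("side",t,S),"side flange bottom",proj("side",t+[0,0,.1],S),"wrist tip rim",proj("wrist",t+.005*yh,W),"wrist tip c",proj("wrist",t,W),"wr flange rim",proj("wrist",t+[0,0,.105]+.017*yh,W),"flange c",proj("wrist",t+[0,0,.105],W), "handle top c",proj("wrist",t+[0,0,.15],W))
print("tool axis pts", proj("wrist",o["tool_pos"]+[0,0,-.136],W))
```

```text
[0.5784 0.0592 0.4233]
(0.578, 0.058) side tip [398.8045 259.1876] side flange bottom [402.3997 208.1627] wrist tip rim [313.5418 237.1926] wrist tip c [313.5428 243.4887] wr flange rim [313.2276 275.4559] flange c [313.2421 308.3958] handle top c [312.9672 367.7639]
(0.58, 0.06) side tip [399.4659 258.4381] side flange bottom [403.0893 207.4939] wrist tip rim [315.1291 233.9399] wrist tip c [315.1212 240.2718] wr flange rim [315.8221 270.3131] flange c [315.7585 303.5557] handle top c [316.3432 361.6241]
(0.582, 0.06) side tip [400.5392 258.2816] side flange bottom [404.2206 207.3524] wrist tip rim [317.6193 233.074 ] wrist tip c [317.5976 239.4151] wr flange rim [319.8974 268.938 ] flange c [319.7108 302.2592] handle top c [321.6513 359.9699]
tool axis pts [312.9542 364.7198]
```

>>> carry_out --increments '[[[0, 0.05, 0], [-0.17, 0.08, 0], 0], [[0, 0, 0], [0, 0, -0.5], 0], [[0, 0, 0], [0, 0, -0.8], 0], [[0, 0, 0], [0, 0, -0.5], 0], [[0, 0, 0], [0, 0, 0], 0], [[0, 0, 0], [0, 0, 0], 0]]'

```text
t: 24.55
tool_pos: [0.5739, 0.0606, 0.3815]
tool_rot: [0.273, 1.554, -0.269]
contact_force: [0.3, -0.1, -1.4]
opening: 0.0227
```

```bash
cat > chk.py <<'E'
import sys
from ring import *
from plan import delta
k=sys.argv[1]
M=R.from_rotvec([.275,1.55,-.27]).as_matrix()
o=get_obs();print(o["tool_pos"]);delta(np.array([.578,.058,.3265]),M)
W=cal("wrist")
im,d=get_image("wrist");cv2.imwrite(f"pics/w{k}.png",im)
im2,d2=get_image("side");cv2.imwrite(f"pics/s{k}.png",im2)
c=proj("wrist",(.579,.06,.09),W).astype(int)
x0,y0=c[0]-50,c[1]-50
cv2.imwrite(f"pics/w{k}z.png",cv2.resize(im[y0:y0+110,x0:x0+100],None,fx=5,fy=5,interpolation=cv2.INTER_CUBIC));print("wz origin",x0,y0)
cv2.imwrite(f"pics/s{k}z.png",cv2.resize(im2[205:325,365:440],None,fx=5,fy=5,interpolation=cv2.INTER_CUBIC));print("sz origin 365,205")
S=cal("side")
zt=o["tool_pos"][2]-.286; yh=np.array([.34,.94,0])
for (x,y) in((.578,.058),(.58,.058),(.578,.06)):
    t=np.array([x,y,zt])
    print((x,y),"S tip",proj("side",t,S),"S fl",proj("side",t+[0,0,.1],S),"W rim",proj("wrist",t+.005*yh,W),"W flange rim",proj("wrist",t+[0,0,.105]+.017*yh,W))
print("ring pred",[proj("wrist",(x,y,.076),W) for x,y in((.578,.058),(.58,.06))],proj("side",(.578,.058,.076),S))
E
python3 chk.py 21
```

```text
[0.5739 0.0606 0.3815]
q [-0.0242 -0.0455  1.7502  0.0027  1.4364  0.321 ] F [ 0.2855 -0.1212 -1.352 ] open 0.022728354728692345 t 24.55
shift units [ 0.2026 -0.13   -2.7525] turn units [-0.0014 -0.0357 -0.0189]
wz origin 273 187
sz origin 365,205
(0.578, 0.058) S tip [397.4149 278.9103] S fl [400.8526 230.1206] W rim [323.1546 235.7834] W flange rim [326.8671 273.939 ]
(0.58, 0.058) S tip [398.4683 278.7479] S fl [401.9619 229.9716] W rim [325.6466 234.9256] W flange rim [330.9436 272.5856]
(0.578, 0.06) S tip [397.0134 278.2949] S fl [400.4228 229.5639] W rim [322.273 233.39 ] W flange rim [325.4382 270.1576]
ring pred [array([322.7357, 235.0001]), array([324.2362, 231.9718])] [396.7839 287.8647]
```

View pics/w21z.png

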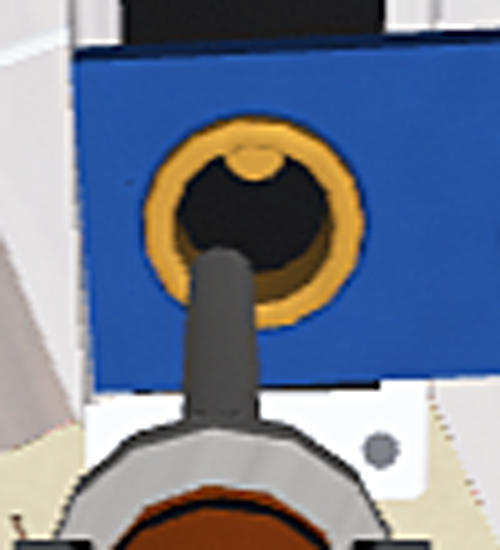

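View pics/s21z.png

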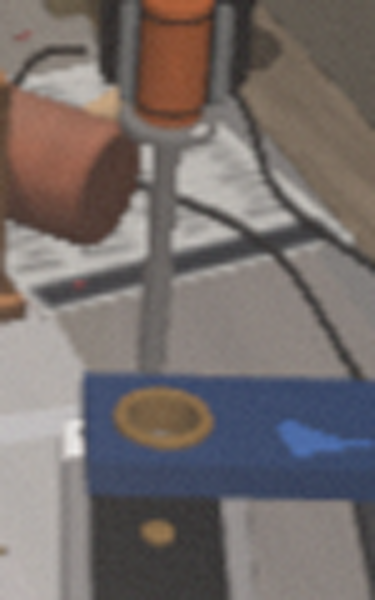

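>>> carry_out --increments '[[[0, 0, 0], [0.25, 0.08, 0.05], 0], [[0, 0, 0], [0, 0, 0], 0], [[0, 0, 0], [0, 0, 0], 0]]'

```text
t: 24.95
tool_pos: [0.58, 0.0624, 0.3849]
tool_rot: [0.274, 1.55, -0.268]
contact_force: [0.5, 0.0, -1.6]
opening: 0.0226
```

```bash
python3 chk.py 22
```

```text
[0.58   0.0624 0.3849]
q [-0.0209 -0.0339  1.7334  0.0027  1.438   0.3242] F [ 0.4982  0.0429 -1.5649] open 0.022635230425919074 t 24.95
shift units [-0.1004 -0.2179 -2.9189] turn units [-0.001   0.0016 -0.0193]
wz origin 265 190
sz origin 365,205
(0.578, 0.058) S tip [397.5236 277.3675] S fl [400.9735 228.4049] W rim [315.1459 240.8747] W flange rim [314.5657 281.7018]
(0.58, 0.058) S tip [398.5788 277.2055] S fl [402.0847 228.2564] W rim [317.6209 240.0219] W flange rim [318.5984 280.3613]
(0.578, 0.06) S tip [397.1212 276.7538] S fl [400.5427 227.8504] W rim [314.2512 238.5027] W flange rim [313.1044 277.9736]
ring pred [array([315.2155, 238.6096]), array([316.6737, 235.6337])] [396.7839 287.8647]
```

View pics/w22z.png

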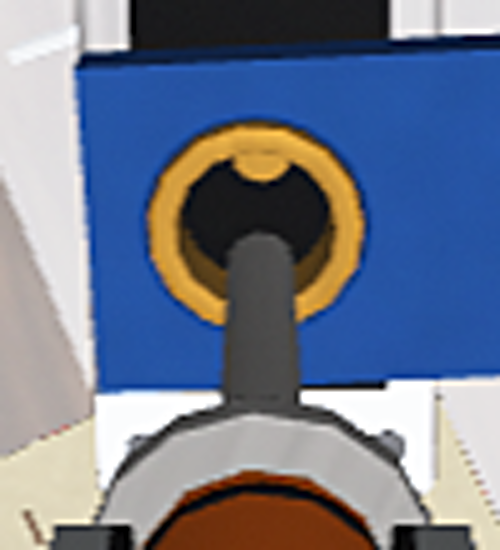

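View pics/s22z.png

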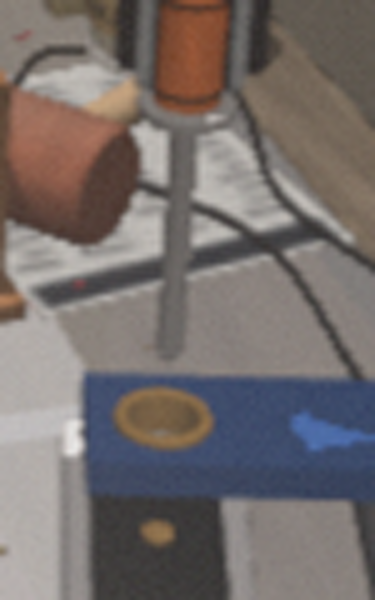

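>>> carry_out --increments '[[[0, 0, 0], [-0.05, 0, -0.3], 0], [[0, 0, 0], [0, 0, -0.5], 0], [[0, 0, 0], [0, 0, 0], 0], [[0, 0, 0], [0, 0, 0], 0]]'

```text
t: 25.45
tool_pos: [0.5785, 0.0623, 0.3671]
tool_rot: [0.274, 1.551, -0.269]
contact_force: [-0.2, -0.4, -0.9]
opening: 0.023
```

```bash
python3 chk.py 23; python3 -c "
from ring import *
print(ringfit('wrist',cv2.imread('pics/w23.png')[:,:],(285,205,345,240)))"
```

```text
[0.5785 0.0623 0.3671]
q [-0.0211 -0.0242  1.7541  0.0027  1.4082  0.3241] F [-0.2033 -0.3616 -0.8733] open 0.02302310337381374 t 25.45
shift units [-0.027  -0.214  -2.0298] turn units [-0.0008 -0.0042 -0.0179]
wz origin 267 197
sz origin 365,205
(0.578, 0.058) S tip [396.9472 285.548 ] S fl [400.3327 237.4987] W rim [317.0994 240.1341] W flange rim [317.6434 280.5667]
(0.58, 0.058) S tip [397.993 285.384] S fl [401.4336 237.3475] W rim [319.5771 239.2805] W flange rim [321.6831 279.2244]
(0.578, 0.06) S tip [396.5495 284.9254] S fl [399.9073 236.9325] W rim [316.2082 237.7593] W flange rim [316.1913 276.8317]
ring pred [array([317.071 , 244.3899]), array([318.625 , 241.2449])] [396.7839 287.8647]
(array([0.5792, 0.0606, 0.0175]), np.float64(9.03549694330689e-05))
```

View pics/w23z.png

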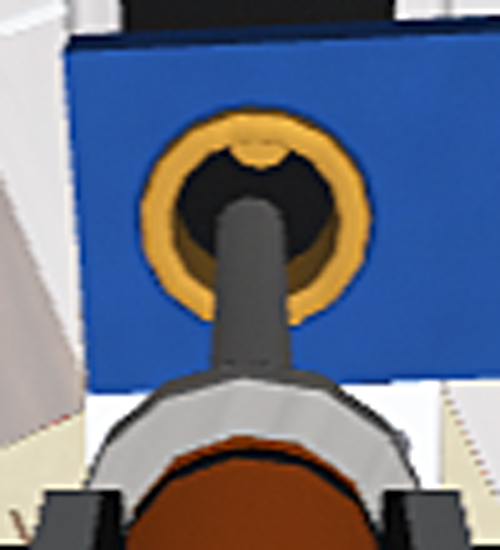

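View pics/s23z.png

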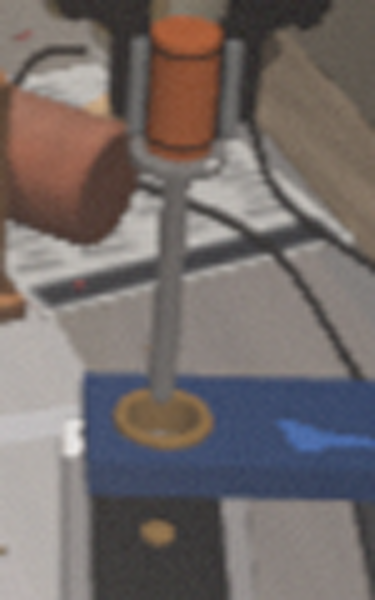

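>>> carry_out --increments '[[[0, 0, 0], [0, 0, -0.4], 0], [[0, 0, 0], [0, 0, -0.5], 0], [[0, 0, 0], [0, 0, 0], 0], [[0, 0, 0], [0, 0, 0], 0]]'

```text
t: 25.95
tool_pos: [0.5785, 0.0623, 0.3476]
tool_rot: [0.274, 1.551, -0.269]
contact_force: [0.9, -0.1, -2.2]
opening: 0.0227
```

```bash
python3 chk.py 24; python3 -c "
from ring import *
print(ringfit('wrist',cv2.imread('pics/w24.png')[:,:],(285,205,345,247)))"
```

```text
[0.5785 0.0623 0.3476]
q [-0.0211 -0.0085  1.7719  0.0028  1.3745  0.324 ] F [ 0.8702 -0.0526 -2.1753] open 0.022696661534046352 t 25.95
shift units [-0.0263 -0.2145 -1.0554] turn units [-0.0012 -0.0031 -0.0178]
wz origin 267 205
sz origin 365,205
(0.578, 0.058) S tip [396.3275 294.3434] S fl [399.6445 247.266 ] W rim [317.1129 240.1204] W flange rim [317.6738 280.5489]
(0.58, 0.058) S tip [397.3632 294.1773] S fl [400.7342 247.1121] W rim [319.5907 239.2666] W flange rim [321.7141 279.2062]
(0.578, 0.06) S tip [395.9348 293.7115] S fl [399.2248 246.6876] W rim [316.2216 237.7453] W flange rim [316.2214 276.8132]
ring pred [array([317.142 , 252.4477]), array([318.8094, 249.0977])] [396.7839 287.8647]
(array([0.5794, 0.0608, 0.0175]), np.float64(0.00011432411487079175))
```

View pics/w24z.png

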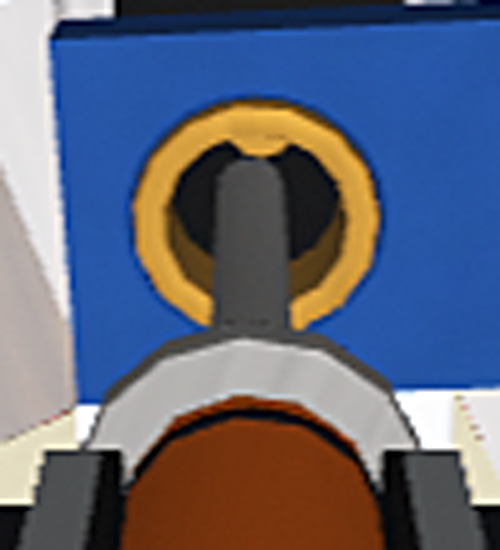

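View pics/s24z.png

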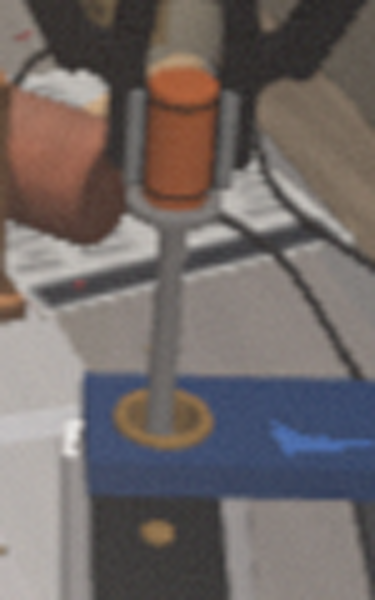

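>>> carry_out --increments '[[[0, 0, 0], [0, 0, -0.5], 0], [[0, 0, 0], [0, 0, -0.45], 0], [[0, 0, 0], [0, 0, 0], 0], [[0, 0, 0], [0, 0, 0], 0], [[0, 0, 0], [0, 0, 0], 0]]'

```text
t: 26.55
tool_pos: [0.5785, 0.0623, 0.327]
tool_rot: [0.274, 1.55, -0.269]
contact_force: [-0.1, -0.5, -1.2]
opening: 0.0226
```

```bash
python3 chk.py 25; python3 -c "
from ring import *
print(ringfit('wrist',cv2.imread('pics/w25.png')[:,:],(280,205,350,247)))
print(tip_of('side','probe_tip'))
for z in (.035,.0405,.046): print(z,proj('side',(.578,.058,z)))"
```

```text
[0.5785 0.0623 0.327 ]
q [-0.0211  0.0099  1.7892  0.0028  1.3388  0.3239] F [-0.0566 -0.5077 -1.2413] open 0.02258299736472838 t 26.55
shift units [-0.0242 -0.2143 -0.0275] turn units [-0.001  -0.0027 -0.0178]
wz origin 267 216
sz origin 365,205
(0.578, 0.058) S tip [395.6869 303.4351] S fl [398.9339 257.3513] W rim [317.0827 240.1163] W flange rim [317.6589 280.5188]
(0.58, 0.058) S tip [396.7122 303.2669] S fl [400.012  257.1946] W rim [319.5601 239.2626] W flange rim [321.698  279.1762]
(0.578, 0.06) S tip [395.2994 302.7938] S fl [398.52   256.7607] W rim [316.1915 237.7418] W flange rim [316.207  276.7841]
ring pred [array([317.1867, 262.3234]), array([318.9925, 258.7278])] [396.7839 287.8647]
(array([0.5798, 0.0611, 0.0172]), np.float64(9.379834341331901e-05))
[{'centre': [398.4, 304.3], 'p': 0.73}, {'centre': [316.6, 199.1], 'p': 0.52}]
0.035 [395.5009 306.0747]
0.0405 [395.6699 303.6755]
0.046 [395.8399 301.263 ]
```

View pics/w25z.png

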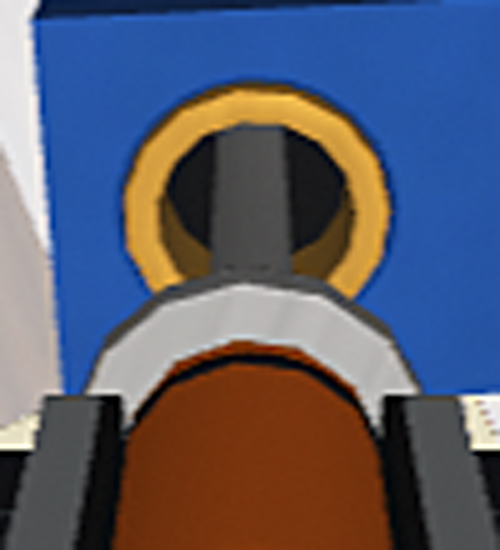

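View pics/s25z.png

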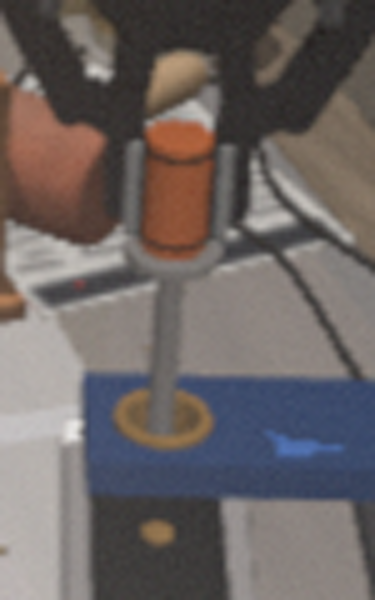

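Run:
```python
from fit import *
o=get_obs();print(o["tool_pos"],o["dq"])
for n in("side","top"):
    im,d=get_image(n);P=cloud(n,d);h=cv2.cvtColor(im,cv2.COLOR_BGR2HSV)
    m=(cv2.inRange(h,(4,150,60),(16,255,255))>0)&(np.hypot(P[...,0]-.58,P[...,1]-.06)<.03)&(P[...,2]>.12)
    if m.sum():Q=P[m];print(n,"handle now",m.sum(),np.percentile(Q[:,2],[2,98]),Q.min(0),Q.max(0))
    d0=np.load(f"pics/{n}0.npy");im0=cv2.imread(f"pics/{n}0.png");P=cloud(n,d0);h=cv2.cvtColor(im0,cv2.COLOR_BGR2HSV)
    m=(cv2.inRange(h,(4,150,60),(16,255,255))>0)&(np.hypot(P[...,0]-.545,P[...,1]-.275)<.03)&(P[...,2]>.11)
    if m.sum():Q=P[m];print(n,"handle t0",m.sum(),np.percentile(Q[:,2],[2,98]),Q.min(0),Q.max(0))
    for k in("spool_red","wax_tin","jar_nails"):
        r=tip_of(n,k)[:1];print(n,k,[(a["centre"],a["p"]) for a in r])
    cv2.imwrite(f"pics/{n}_end.png",im)
```

```text
[0.5786 0.0623 0.3276] [ 0.0012 -0.003  -0.0016  0.0005  0.0012 -0.0018]
side handle now 199 [0.1558 0.1925] [0.5678 0.0477 0.15  ] [0.5882 0.0689 0.1938]
side handle t0 137 [0.1292 0.1662] [0.5343 0.2615 0.1276] [0.5547 0.2803 0.1671]
side spool_red [([308.2, 334.4], 0.77)]
side wax_tin [([333.6, 220.6], 0.51)]
side jar_nails [([318.7, 203.9], 0.68)]
top handle now 287 [0.46   0.4732] [0.5507 0.0303 0.4567] [0.6059 0.0883 0.4747]
top handle t0 225 [0.1104 0.1625] [0.5162 0.2465 0.11  ] [0.5745 0.3045 0.1653]
top spool_red [([390.9, 286.2], 0.73)]
top wax_tin [([249.4, 224.3], 0.56)]
top jar_nails [([218.9, 217.9], 0.8)]
```

View pics/side_end.png

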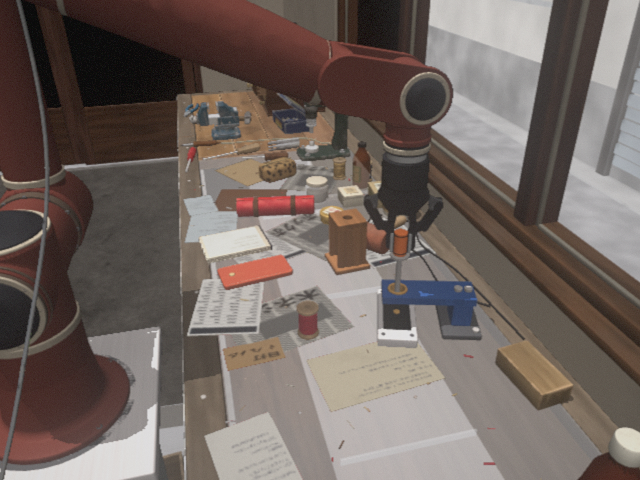

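```bash
python3 -c "
from station import *
print(finish_job())"
```

```text
the job is handed in; nothing more can be done
None
```

I slid the plate along the counter until its rivet sat under the guide hole, then lifted the probe rod out of its stand and lowered it through the hole. I handed the job in at about 27 s with the gripper still holding it. `finish_job()` gave no verdict, so everything below is from my own measurements.

- **Plate:** I gripped it at one end and dragged it without lifting. The first placement was about 3 mm off, so I regripped and corrected it. The last checks put the rivet about 1.3 mm (wrist camera) to 1.8 mm (side camera) from the hole's axis.
- **Rod centring:** The wrist and side cameras both put the stem within about 1 mm of the hole's axis, with the rod close to upright. No wrist force above about 2 N showed during the descent.
- **Tip height:** From how far the handle rose between the start and the end, the tip is about 41 to 42 mm above the counter. The half-way height is 40.5 mm. The guide's arm hides the tip in the final side view, so I could not see it directly.
- **Stillness:** Joint speeds were at most 0.003 rad/s just before handing in.
- **Bystanders:** The red spool, tin and jar show no clear movement. The network's points shifted by up to about 6 pixels, mostly on the low-confidence tin. They look in place in the final side picture as far as they are visible there.

The cameras' absolute positions disagreed with each other by 1 to 3 mm. I therefore compared the rod, rivet and hole within the same camera image wherever I could.

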